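# Index the V-rest turntable and load a piston pin

## Task

Bring the little indexing fixture to its loading position: pull its leaning spring plunger out and twist it so that it stays out, swing the turntable by its handle post all the way round to the other stop, and twist the plunger back so that it drops fully home and locks the table. Then pick up the steel piston pin and lower it (do not drop it) into the two V rests on the table, centred so that it overhangs both ends about equally. Leave the bearing, the bolt and the hexagon sleeve standing about where they are.

Things in the scene. Friction and masses are not known exactly. Their poses are not given: they have to be found in the camera images.
- plunger (a joint): Spring plunger on the fixture's near right side: how far it is pulled out along its axis, m. 0 = fully home, tip 10 mm deep in an index hole of the turntable; stop at 0.018. Spring: 4.5 N at 0, 8 N at the stop. Pulled at least 0.0125 and twisted over 0.6 rad, its cross pin rests on the slotted collar and it stays at 0.012 when let go. Let down between holes, the tip rests on the table at about 0.010.
- wing (a joint): Turn of the plunger's wing grip about the plunger axis, rad; grows counter-clockwise seen from the grip's outer end, stops at 0 and 1.25. Near 0 the cross pin is over its slot: below about 0.35 the plunger springs home if an index hole is under it. While home it turns no further than about 0.4. It stays where it is left (0.02 N m friction).
- wing_grip (a point): Centre of the wing grip, a black flat bar: 12 mm thick (its x), 44 mm wide (its y), 32 mm tall (its z). Its z is the plunger axis, pointing out: up and to the near right, 28 degrees from vertical; pull along it, twist about it. A steel collar of 12 mm radius begins 22 mm below the centre (plunger home), so fingers should reach at most 18 mm below the centre.
- turntable (a joint): Turn of the turntable about its vertical axis, rad, counter-clockwise from above. Starts near 0 (one stop), ends at 1.047 (60 degrees, the other stop), where the second index hole lies under the plunger. About 1.1 N at the post moves it and it stays where it is left. It cannot turn while the plunger is home.
- post_grip (a point): On the axis of the upright black round handle post at the turntable's rim, 75 mm from the turntable's axis and 78 mm above the worktop. Post 15 mm across, its top 21 mm above this point; the arm that carries it lies 58 mm below it. Seen from the robot the post starts at the fixture's far side and ends at its far left.
- v_seat (a point): Where the piston pin's centre belongs: on the turntable's axis, 64 mm above the worktop. Its x runs along the two V grooves (towards the post), y across, z up. The two dark V rests are 10 mm long, centred 22 mm either side along x (34 mm clear between), 40 mm wide; 45 degree flanks, tops 4 mm below this point. The flat turntable top is 23 mm below it.
- pin_centre (a point): Centre of the loose steel piston pin, a plain bright steel tube, 26 mm diameter, 60 mm long, 0.12 kg, lying on its side on the worktop right of the middle. Its z is its long axis.
- piston_pin: The same piston pin; its origin is the centre of one end face, z along its length.
- bearing: Ball bearing lying flat, 52 mm diameter, 15 mm high; origin at the centre of its underside. To be left alone.
- bolt_m12: Hex bolt standing on its head, 68 mm tall; origin under its head. To be left standing.
- hex_sleeve: Hexagon spacer sleeve standing on end, 30 x 35 mm, 42 mm tall; origin at the centre of its underside. To be left standing.

How it is judged (in metres and radians):
On the way, in this order (a step that is already met when the one before it is completed fails the run):
1. the plunger is pulled out and twisted so that it is held out, the table still at its first stop (value of joint plunger above 0.011 m and value of joint wing above 0.5 rad and value of joint turntable below 0.1 rad), for 0.2 s.
2. with the plunger held out, the table is swung round to its other stop (value of joint turntable above 1.015 rad and value of joint plunger above 0.011 m), for 0.2 s.
3. the plunger is twisted back and has dropped fully home, locking the table there (value of joint plunger below 0.002 m and value of joint wing below 0.45 rad and value of joint turntable above 1.01 rad), for 0.2 s.
4. the piston pin lies in both V rests (distance between pin_centre and v_seat below 0.01 m and angle between the z axis of pin_centre and the x axis of v_seat, either way round below 0.08 rad), for 0.2 s.
At the end, for the whole second after the job is handed in: The turntable is at its second stop (over 1.01 rad), the plunger is home (under 2 mm out) with its wing grip turned back (under 0.45 rad), and the piston pin lies at rest in both V rests: within 8 mm of the middle lengthwise, within 3 mm across and in height, and within 0.06 rad of the grooves (all of step 3 and x of pin_centre in the frame of v_seat between -0.008 and 0.008 m and y of pin_centre in the frame of v_seat between -0.003 and 0.003 m and z of pin_centre in the frame of v_seat between -0.003 and 0.003 m and angle between the z axis of pin_centre and the x axis of v_seat, either way round below 0.06 rad and linear speed of piston_pin below 0.02 m/s); the robot touches nothing.
It fails at once if the piston pin is dropped on the fixture (linear speed of piston_pin above 0.65 m/s and contact force between piston_pin and the fingers below 0.05 N and distance between pin_centre and v_seat below 0.1 m).
It fails at once if the bearing, the bolt or the sleeve is knocked away (over 30 mm) or over (distance of any of bearing, bolt_m12, hex_sleeve from where it was at the start of the episode above 0.03 m or angle between any of bolt_m12, hex_sleeve's own z axis and vertical above 0.6 rad).
It also fails if it takes over 72 s, if anything falls off the work surface, if the arm or the gripper's body presses on something with over 40 N, if the wrist force passes 120 N, or if a joint passes its speed limit or range.

## Robot

A 6-joint arm with a two-finger parallel gripper is mounted at the origin on a cart in front of the work surface, level with it; the furniture and walls round the work are solid. World frame = base frame: x ahead of the robot, y to its left, z up, the work surface at z = 0. Lengths are in mm, angles in degrees, forces in N, time in s.
With the tool pointing down it reaches from about 300 to 850 mm from the base axis. Payload 4.2 kg.
Tool frame: the origin (TCP) lies on the centre line of the jaws, within the pads' length; the fingertips stand 14 mm ahead of it and the grasp point (between the pads) lies 5 mm behind it (env.finger_overhang is the z of the fingertips in the tool frame, in mm); z points along the fingers, y is the line along which they close (so a half turn about z gives the same grasp; the last joint's range is limited). The gripper opens to 91 mm and grips with 3 to 60 N. Pads are 32 mm wide; open, the fingers measure 118 mm over their backs; the gripper's body (76 mm by 178 mm) begins 60 mm behind the grasp point.
Start: joints at [65.374, 18.312, 89.639, -0, 72.044, -1.146], TCP at [229.1, 527.408, 187.976] pointing down, gripper open.
Joint ranges: [-177.97, 177.97], [-48.28, 115.42], [12.27, 149.76], [-77.06, 257.06], [2.81, 150.46], [-146.56, 146.56]. Speed limits (degrees/s): [147.25, 147.25, 180, 180, 180, 180].

## Interface

Orientations are given as [roll, pitch, yaw] about the fixed x, y, z axes, in that order (R = Rz(yaw) Ry(pitch) Rx(roll)).
In Python, from workcell import sensors, viewer, env gives the robot as it stands. The module is installed in compiled form; this text tells all that it offers.
- The arm moves only by the tool step_arm, never from a script. Its argument "plan" is one flat list of numbers, 6 for each row, row after row: the shift along the tool's x, y, z in cm, then the turn, a rotation vector about the tool's x, y, z in rad. In form: [x, y, z, wx, wy, wz, x, y, z, wx, wy, wz, ...]. A call has 1 to 5 rows; each row shifts and turns the commanded pose from where the row before left it, along the tool's axes as they then stand; what a row does not reach is not made up. A row lasts 1/12 s, in which the tool goes at most 41.7 mm and 7.16 degrees, less where a joint would pass 70% of its speed; a pose out of reach is approached as far as the arm can. A call is refused whole if a number of a shift passes 4.17 or a number of a turn 0.125, either way. A call with a gripper value outside its range is refused whole. "hand" is the finger opening in cm, from 0 to 9.12, set as the call begins (left out, the last holds). The fingers move at their own pace and stop on an object; "newtons" is the grip in N (left out, the last holds). Time passes only in rows, so rows that do not move let the fingers close. It gives the time, the measured TCP pose, the force, the opening and the grip force at its end, in the units of the state.
- sensors.state(): the state, without advancing time (a new reading comes with each control period).
- viewer.grab_frame(name): name is "scene" or "top" or "wrist"; returns a dict with "img" (400x640x3 uint8, red, green, blue), "fx", "fy", "cx", "cy" (pixels), "k1" (the pictures are not rectified: a ray, as slopes to the right and down, at radius r is drawn at 1 + k1 r^2 times it, then the intrinsics apply), "position" and "attitude" of the camera in the world. Camera axes: x right, y down, z forward; pixel columns grow to the right and rows downward; lengths in mm; the calibration is good to about 2 mm. A picture is of the moment at which its call begins. There is no depth.
- env.job_done(): hands the job in; it is judged then, once.
Trained networks look in a picture, given as the dict that the camera call returned (one of the last four; its "shot" number tells which), for a name from the list of things; names that differ only in an ending like _2 or _b are one class to them, and where a whole thing is asked for, a point or a joint stands for the part that bears it (a point fixed in the world has none). Each returns a list of dicts, best first, with "score" (0 to 1); they miss things now and then, are a little off and sometimes report something else, mostly with a low value. They report only what shows in the picture. A call takes as long as a camera call.
- viewer.boxes_of(name, picture): "location" ([column, row] in pixels, amid what is visible of it).
- viewer.pinpoint(name, picture): "location" ([column, row] in pixels: a listed point, or the origin of a listed thing).
The state is a dict: "time_s": time; "qpos": joint angles; "qvel": joint speeds; "effort": joint torques, N m; "ee_pos": TCP position; "ee_rot": TCP orientation; "force": force on the tool from outside, world axes, zero at the start; "torque": the same for the moment, N m; "gripper_width": finger opening in mm; "gripper_force": force on a finger pad.
Only numpy, scipy, OpenCV 4.12 (cv2) and the standard library are available. Lean on these libraries where they do the work, as an engineer would, in place of code of your own. Each camera call takes 0.05 s, during which the arm holds its last target. There are 200 camera calls.

## Working session

There is one attempt and no reset: what is moved stays moved. The work goes in short steps, Python scripts to look and compute and a tool call to move; the robot and the scene stay as the last step left them, time stands still between calls to the robot, and variables do not carry over. Pictures are saved under pics/ and viewed, at most 10 in all, crops included, and the job is handed in when it is done.

Besides the shell and the picture viewer there is one more tool, called in YAML: its name, and indented under it one key for each argument. step_arm: Moves the arm, as the interface text tells. Its arguments: {"type":"object","properties":{"plan":{"type":"array","items":{"type":"number"}},"hand":{"type":"number"},"newtons":{"type":"number"}},"required":["plan"]}

```bash
mkdir -p pics; cat > h.py <<'E'
import numpy as np, cv2
from scipy.spatial.transform import Rotation as R
from workcell import sensors, viewer, env
def grab(n,save=None):
    f=viewer.grab_frame(n)
    if save: cv2.imwrite('pics/'+save,f['img'][:,:,::-1])
    return f
def cam(f):
    a=np.array(f['attitude'],float)
    Rm=a if a.shape==(3,3) else R.from_euler('xyz',a,degrees=True).as_matrix()
    return Rm,np.array(f['position'],float)
def ray(f,px):
    d=np.array([(px[0]-f['cx'])/f['fx'],(px[1]-f['cy'])/f['fy']]); u=d.copy()
    for _ in range(20): u=d/(1+f['k1']*(u@u))
    Rm,p=cam(f); v=Rm@np.r_[u,1]; return p,v/np.linalg.norm(v)
def proj(f,P):
    Rm,p=cam(f); c=Rm.T@(np.asarray(P,float)-p); u=c[:2]/c[2]; u=u*(1+f['k1']*(u@u))
    return u*[f['fx'],f['fy']]+[f['cx'],f['cy']]
def onz(f,px,z):
    p,v=ray(f,px); return p+v*(z-p[2])/v[2]
def tri(obs):
    A=0;b=0
    for f,px in obs:
        p,v=ray(f,px);M=np.eye(3)-np.outer(v,v);A=A+M;b=b+M@p
    x=np.linalg.solve(A,b)
    return x,[np.round(proj(f,x)-px,1) for f,px in obs]
def tool():
    s=sensors.state(); return np.array(s['ee_pos']),R.from_euler('xyz',s['ee_rot'],degrees=True).as_matrix()
def togo(P,Rt):
    p,Rc=tool(); print('shift cm (tool):',np.round(Rc.T@(np.asarray(P)-p)/10,2),'rotvec tool:',np.round(R.from_matrix(Rc.T@Rt).as_rotvec(),3))
E
python3 - <<'E'
from h import *
s=sensors.state(); print(s)
F={n:grab(n,n+'0.png') for n in('scene','top')}
for n,f in F.items(): print(n,f['position'],f['attitude'],f['fx'],f['k1'])
for t in ['wing_grip','post_grip','v_seat','pin_centre','piston_pin','bearing','bolt_m12','hex_sleeve']:
    o=[]
    for n,f in F.items():
        r=viewer.pinpoint(t,f); print(t,n,[(np.round(q['location'],1).tolist(),round(q['score'],2)) for q in r[:2]])
        if r:o.append((f,r[0]['location']))
    if len(o)==2: x,e=tri(o); print('  ',np.round(x,1),e)
E
```

```text
{'time_s': 0.0, 'qpos': array([ 6.53745047e+01,  1.83537144e+01,  8.97063765e+01, -1.76684377e-03,
        7.20445324e+01, -1.14789866e+00]), 'qvel': array([-0.09142911, -0.03398858, -0.00735427, -0.02905982, -0.01837555,
       -0.00564704]), 'effort': array([ 6.48019450e-04, -4.12464058e+01, -2.31977212e+01,  7.28400098e-02,
        4.55068960e-02, -1.37370989e-04]), 'ee_pos': array([228.87038662, 526.88245567, 187.09975075]), 'ee_rot': array([-1.79895364e+02, -4.16488569e-04,  1.56522949e+02]), 'force': array([ 0.35546247, -0.24765726, -0.009314  ]), 'torque': array([ 0.01129548,  0.05832147, -0.02351061]), 'gripper_force': 0.0, 'gripper_width': 91.18207655893679}
scene [ 414.17668316 -968.20911242  664.73500108] [-119.40418912    0.84590158   -5.47677883] 443.9222588535584 -0.06060940942710341
top [ 221.70299957   40.64843665 1127.43233841] [-164.13029018   -0.46761539  -82.21497049] 398.572165404428 0.018383767972484127
wing_grip scene [([295.5, 164.2], 0.44)]
wing_grip top [([259.8, 217.8], 0.7)]
   [453.9 220.4 101.1] [array([ 0.9, -0.3]), array([-0.1,  1. ])]
post_grip scene 
[... 319 characters left out ...]
 array([-0.2,  7.4])]
pin_centre scene [([324.6, 286.3], 0.64)]
pin_centre top [([421.0, 236.8], 0.51)]
   [ 486.8 -227.1   14.3] [array([-0.9,  0.3]), array([ 0. , -0.8])]
piston_pin scene [([311.1, 286.9], 0.6)]
piston_pin top [([419.0, 244.9], 0.45)]
   [ 460.2 -223.4   13.1] [array([ 0.3, -0.1]), array([-0. ,  0.2])]
bearing scene []
bearing top [([298.3, 240.3], 0.79)]
bolt_m12 scene [([290.1, 265.9], 0.51)]
bolt_m12 top [([379.7, 255.1], 0.45)]
   [ 418.5 -119.    -7.2] [array([ 0.7, -0.2]), array([0. , 0.6])]
hex_sleeve scene [([356.1, 246.5], 0.57)]
hex_sleeve top [([420.9, 244.3], 0.74), ([371.6, 199.9], 0.45)]
   [ 503.1 -213.2   94.9] [array([-25.8,   6.1]), array([  3.1, -21. ])]
```

```bash
python3 - <<'E'
import cv2,numpy as np
a=cv2.imread('pics/scene0.png');b=cv2.imread('pics/top0.png')
a=cv2.resize(a[110:330,180:480],None,fx=1.33,fy=1.33*1,interpolation=cv2.INTER_CUBIC)
b=cv2.resize(b[130:330,180:480],None,fx=1.33,fy=1.33,interpolation=cv2.INTER_CUBIC)
c=np.vstack([a,b]);c=cv2.copyMakeBorder(c,0,0,0,0,0);print(c.shape,a.shape);cv2.imwrite('pics/c0.png',c)
E
```

```text
(559, 399, 3) (293, 399, 3)
```

View pics/c0.png

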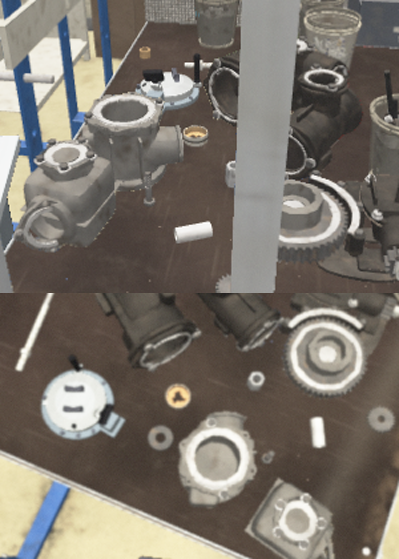

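```bash
python3 - <<'E'
from h import *
f=grab('wrist','w0.png'); Rm,p=cam(f); tp,Rt=tool()
print('cam in tool',Rt.T@(p-tp),R.from_matrix(Rt.T@Rm).as_euler('xyz',degrees=True),f['fx'],f['k1'])
t=grab('top')
vs=onz(t,[232.5,207.5],64); pg=onz(t,[234.8,178],78); wg=onz(t,[259.8,217.8],95); print(vs,pg,wg,pg-vs)
for n in ('v_seat','wing_grip','post_grip'):
    print(n,[(np.round(q['location'],1),round(q['score'],2)) for q in viewer.pinpoint(n,f)[:3]])
for z in (0,100):print(z,[np.round(onz(t,q,z)) for q in ([278.5,232],[341,235])])
E
```

```text
cam in tool [ 8.26207854e+01  1.40144406e-01 -1.97069114e+02] [-1.66336189e+01 -4.77666555e-02  8.99981641e+01] 296.8934538171763 -0.022239416337387085
[483.67835112 306.92543358  64.        ] [564.89754424 313.58605549  78.        ] [458.02568407 221.81243406  95.        ] [81.21919312  6.66062191 14.        ]
v_seat []
wing_grip []
post_grip []
0 [array([446., 178.,   0.]), array([462.,  -2.,   0.])]
100 [array([426., 166., 100.]), array([440.,   2., 100.])]
```

View pics/w0.png

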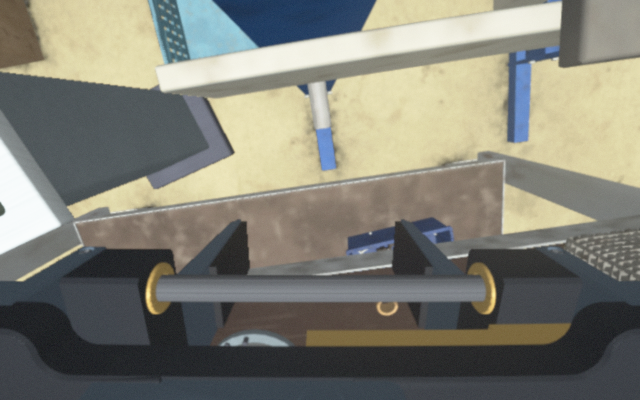

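```bash
cat >> h.py <<'E'
def plan(wps,p=None,Rc=None):
    """wps: list of (P,R,nmin)"""
    if p is None: p,Rc=tool()
    rows=[]
    for P,Rt,nmin in wps:
        P=np.asarray(P,float); rv=R.from_matrix(Rc.T@Rt).as_rotvec()
        n=max(nmin,int(np.ceil(np.linalg.norm(P-p)/40)),int(np.ceil(np.linalg.norm(rv)/0.12)))
        for i in range(n):
            Ri=Rc@R.from_rotvec(rv*i/n).as_matrix()
            rows.append(np.r_[Ri.T@(P-p)/n/10,rv/n])
        p,Rc=P,Rt
    for i in range(0,len(rows),5):
        print('['+', '.join(f'{v:.3f}'.rstrip('0').rstrip('.') if abs(v)>5e-4 else '0' for r in rows[i:i+5] for v in r)+']')
def down(yaw): return R.from_euler('xyz',[180,0,yaw],degrees=True).as_matrix()
E
python3 -c "
from h import *
plan([((412,142,230),down(66),0)])"
```

```text
[-2.295, -2.005, -0.3, 0, 0, 0.113, -2.506, -1.733, -0.3, 0, 0, 0.113, -2.686, -1.44, -0.3, 0, 0, 0.113, -2.831, -1.128, -0.3, 0, 0, 0.113, -2.94, -0.803, -0.3, 0, 0, 0.113]
[-3.011, -0.466, -0.3, 0, 0, 0.113, -3.045, -0.124, -0.3, 0, 0, 0.113, -3.039, 0.219, -0.3, 0, 0, 0.113, -2.995, 0.56, -0.3, 0, 0, 0.113, -2.913, 0.894, -0.3, 0, 0, 0.113]
[-2.794, 1.216, -0.3, 0, 0, 0.113, -2.639, 1.523, -0.3, 0, 0, 0.113, -2.451, 1.811, -0.3, 0, 0, 0.113, -2.231, 2.075, -0.3, 0, 0, 0.113]
```

step_arm:
  plan: [-2.3,-2.0,-0.3,0,0,0.113,-2.5,-1.73,-0.3,0,0,0.113,-2.69,-1.44,-0.3,0,0,0.113,-2.83,-1.13,-0.3,0,0,0.113,-2.94,-0.8,-0.3,0,0,0.113]

```text
time_s: 1.57
ee_pos: [294.8, 388.5, 203.1]
ee_rot: [180.0, -0.0, 123.9]
force: [1.1, 0.4, -0.3]
gripper_width: 91.2
gripper_force: 0.0
```

step_arm:
  plan: [-3.01,-0.47,-0.3,0,0,0.113,-3.05,-0.12,-0.3,0,0,0.113,-3.04,0.22,-0.3,0,0,0.113,-3.0,0.56,-0.3,0,0,0.113,-2.91,0.9,-0.3,0,0,0.113]

```text
time_s: 1.98
ee_pos: [360.1, 250.7, 218.3]
ee_rot: [180.0, -0.0, 91.5]
force: [-0.1, -0.6, -0.0]
gripper_width: 90.9
gripper_force: 0.0
```

step_arm:
  plan: [-2.79,1.22,-0.3,0,0,0.113,-2.64,1.52,-0.3,0,0,0.113,-2.45,1.81,-0.3,0,0,0.113,-2.23,2.08,-0.3,0,0,0.113]

```text
time_s: 2.32
ee_pos: [412.2, 140.5, 230.4]
ee_rot: [180.0, -0.0, 65.6]
force: [0.3, 0.7, -0.9]
gripper_width: 91.3
gripper_force: 0.0
```

```bash
python3 - <<'E'
from h import *
f=grab('wrist','w1.png'); t=grab('top'); print(tool()[0])
for n in ('v_seat','wing_grip','post_grip'):
    o=[(c,viewer.pinpoint(n,c)) for c in (f,t)]
    print(n,[[(np.round(q['location'],1).tolist(),round(q['score'],2)) for q in r[:3]] for c,r in o])
    if all(r for _,r in o): print(tri([(c,r[0]['location']) for c,r in o]))
    for z in (64,78,95):
        if o[0][1]: print(z,np.round(onz(f,o[0][1][0]['location'],z)))
E
```

```text
[413.56985177 138.86462629 230.54206756]
v_seat [[([319.5, 13.5], 0.92), ([321.4, 99.5], 0.67)], [([231.6, 211.1], 0.57)]]
(array([496.88580932, 332.61073674, -36.00681688]), [array([0. , 0.1]), array([-0., -0.])])
64 [486. 307.  64.]
78 [484. 304.  78.]
95 [482. 299.  95.]
wing_grip [[([320.3, 100.4], 0.93)], [([380.7, 255.5], 0.59)]]
(array([342.56247824, 109.60420389, 982.54441818]), [array([ 29.4, -76. ]), array([-184.7, -245. ])])
64 [449. 225.  64.]
78 [449. 225.  78.]
95 [449. 224.  95.]
post_grip [[], []]
```

View pics/w1.png

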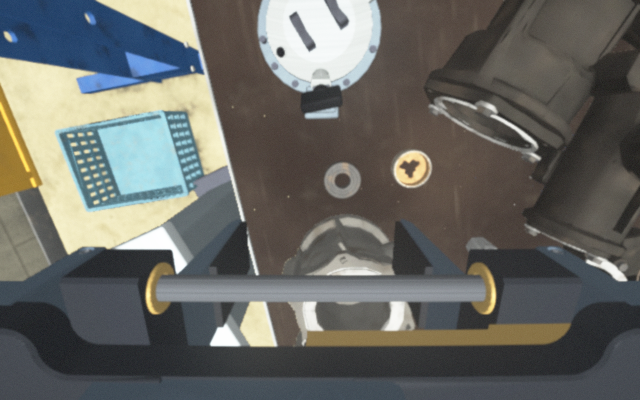

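```bash
python3 -c "
from h import *
plan([((470,95,215),down(95),0)])"
```

```text
[-0.395, 1.461, 0.296, 0, 0, -0.101, -0.541, 1.413, 0.296, 0, 0, -0.101, -0.681, 1.351, 0.296, 0, 0, -0.101, -0.814, 1.276, 0.296, 0, 0, -0.101, -0.939, 1.187, 0.296, 0, 0, -0.101]
```

step_arm:
  plan: [-0.4,1.46,0.3,0,0,-0.101,-0.54,1.41,0.3,0,0,-0.101,-0.68,1.35,0.3,0,0,-0.101,-0.81,1.28,0.3,0,0,-0.101,-0.94,1.19,0.3,0,0,-0.101]

```text
time_s: 3.13
ee_pos: [470.6, 94.6, 214.7]
ee_rot: [-180.0, -0.0, 95.2]
force: [0.6, 0.6, 0.5]
gripper_width: 91.5
gripper_force: 0.0
```

step_arm:
  plan: [0,0,0,0,0,0]

```text
time_s: 3.22
ee_pos: [471.5, 93.7, 214.1]
ee_rot: [-180.0, 0.0, 95.0]
force: [-0.1, 0.6, -0.8]
gripper_width: 90.9
gripper_force: 0.0
```

```bash
python3 - <<'E'
from h import *
f=grab('wrist','w2.png'); print(tool()[0],sensors.state()['qpos'])
np.save('f2.npy',np.array([{k:f[k] for k in f if k!='img'}],dtype=object))
for n in ('v_seat','wing_grip','post_grip'):
    r=viewer.pinpoint(n,f); print(n,[(np.round(q['location'],1).tolist(),round(q['score'],2)) for q in r[:3]])
    for z in (64,78,95,102):
        if r: print(z,np.round(onz(f,r[0]['location'],z)))
a=cv2.resize(f['img'][:180,200:480,::-1],None,fx=2.8,fy=2.8,interpolation=cv2.INTER_CUBIC);cv2.imwrite('pics/w2c.png',a)
E
```

```text
[470.43406378  94.41895848 214.35570702] [9.96147070e+00 8.74202298e+00 9.87255981e+01 1.94353444e-02
 7.26078940e+01 5.22225300e+00]
v_seat []
wing_grip [([312.4, 57.8], 0.55)]
64 [450. 228.  64.]
78 [450. 226.  78.]
95 [451. 223.  95.]
102 [451. 222. 102.]
post_grip []
```

View pics/w2c.png

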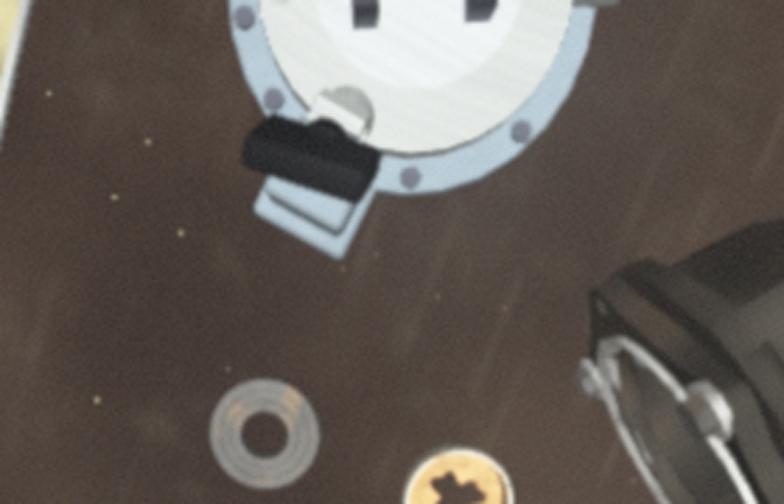

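```bash
cat >> h.py <<'E'
def wingR(az=-112,twist=0.,tilt=28,flip=0):
    a=np.array([np.sin(np.radians(tilt))*np.cos(np.radians(az)),np.sin(np.radians(tilt))*np.sin(np.radians(az)),np.cos(np.radians(tilt))])
    t=np.cross([0,0,1],a);t/=np.linalg.norm(t)   # bar y at wing 0: tangential az+90
    x=-t if not flip else t
    x=R.from_rotvec(a*twist).apply(x)
    return a,np.c_[x,np.cross(-a,x),-a]
E
python3 - <<'E'
from h import *
s=grab('scene'); t=grab('top'); f=np.load('f2.npy',allow_pickle=True)[0]
for n,g in(('s',s),('t',t)): print(n,[(np.round(q['location'],1).tolist(),round(q['score'],2)) for q in viewer.pinpoint('wing_grip',g)[:3]])
w=(f,[312.4,57.8]);sc=(s,[295.5,164.2]);tp=(t,[259.8,217.8])
for o in([w,sc,tp],[w,sc],[w,tp]): print(tri(o))
W=np.array([450.5,223.5,97])
for z in(85,90,95,100,105): print(z,np.round(proj(s,[450.5,223,z]),1),np.round(proj(t,[450.5,223,z]),1))
a,Rt=wingR(twist=.13); print(a,Rt)
plan([(W+a*5-0*a+a*5+a*70,Rt,0)])
E
```

```text
s [([293.5, 167.2], 0.48)]
t [([260.0, 219.3], 0.39)]
(array([453.06871615, 221.38674005, 101.00485934]), [array([1.7, 1.5]), array([ 0.6, -0.4]), array([-0.5,  1.3])])
(array([451.34211379, 222.79313567,  99.27586593]), [array([0., 0.]), array([-0., -0.])])
(array([452.22057019, 218.52192083, 120.10932269]), [array([0. , 1.3]), array([-0.4, -0. ])])
85 [295.4 168.5] [259.4 221.3]
90 [295.3 167. ] [259.1 220.9]
95 [295.3 165.5] [258.9 220.5]
100 [295.2 164. ] [258.6 220. ]
105 [295.1 162.4] [258.3 219.6]
[-0.17586714 -0.43528645  0.88294759] [[-0.96223771  0.20777233  0.17586714]
 [ 0.26532002  0.86030866  0.43528645]
 [-0.06085954  0.46551011 -0.88294759]]
[0.879, -0.232, 0.433, -0.042, 0.022, -0.11, 0.89, -0.154, 0.444, -0.042, 0.022, -0.11, 0.893, -0.075, 0.459, -0.042, 0.022, -0.11, 0.886, 0.003, 0.477, -0.042, 0.022, -0.11, 0.871, 0.08, 0.499, -0.042, 0.022, -0.11]
[0.847, 0.153, 0.522, -0.042, 0.022, -0.11, 0.815, 0.221, 0.549, -0.042, 0.022, -0.11, 0.774, 0.285, 0.577, -0.042, 0.022, -0.11, 0.727, 0.343, 0.607, -0.042, 0.022, -0.11, 0.673, 0.394, 0.638, -0.042, 0.022, -0.11]
[0.613, 0.437, 0.669, -0.042, 0.022, -0.11]
```

step_arm:
  plan: [0.88,-0.23,0.43,-0.042,0.022,-0.11,0.89,-0.15,0.44,-0.042,0.022,-0.11,0.89,-0.08,0.46,-0.042,0.022,-0.11,0.89,0,0.48,-0.042,0.022,-0.11,0.87,0.08,0.5,-0.042,0.022,-0.11]
  hand: 5

```text
time_s: 4.03
ee_pos: [454.5, 137.5, 193.6]
ee_rot: [166.7, -2.7, 127.1]
force: [0.1, 0.1, -0.5]
gripper_width: 60.8
gripper_force: 0.0
```

step_arm:
  plan: [0.85,0.15,0.52,-0.042,0.022,-0.11,0.82,0.22,0.55,-0.042,0.022,-0.11,0.77,0.29,0.58,-0.042,0.022,-0.11,0.73,0.34,0.61,-0.042,0.022,-0.11,0.67,0.39,0.64,-0.042,0.022,-0.11]

```text
time_s: 4.45
ee_pos: [439.1, 180.1, 171.9]
ee_rot: [154.2, 2.0, 158.8]
force: [-0.6, 0.4, -1.2]
gripper_width: 50.1
gripper_force: 0.0
```

step_arm:
  plan: [0.61,0.44,0.67,-0.042,0.022,-0.11,0,0,0,0,0,0]

```text
time_s: 4.62
ee_pos: [435.2, 187.8, 165.9]
ee_rot: [152.2, 3.5, 164.7]
force: [-0.6, -0.2, -0.3]
gripper_width: 50.0
gripper_force: 0.0
```

```bash
python3 - <<'E'
from h import *
a,Rt=wingR(twist=.13); W=np.array([451,223,96]); togo(W+75*a,Rt); print(sensors.state()['qpos'],sensors.state()['gripper_width'])
f=grab('wrist','w3.png'); print(proj(f,W),proj(f,W+16*a),[q for q in viewer.pinpoint('wing_grip',f)[:2]])
plan([(W,Rt,4)])
E
```

```text
shift cm (tool): [-0.16  0.1   0.48] rotvec tool: [-0.    -0.002  0.002]
[  2.89723786   3.42445348 119.14101451  33.70416935  50.15948059
 -92.99224024] 49.95975576856741
[321.21184584 200.28575324] [321.23640207 205.30988303] [{'location': [323.6, 197.3], 'score': 0.59}]
[0.005, 0.004, 2.021, 0, 0, -0.001, 0.004, 0.004, 2.021, 0, 0, -0.001, 0.003, 0.003, 2.021, 0, 0, -0.001, 0.002, 0.003, 2.021, 0, 0, -0.001]
```

View pics/w3.png

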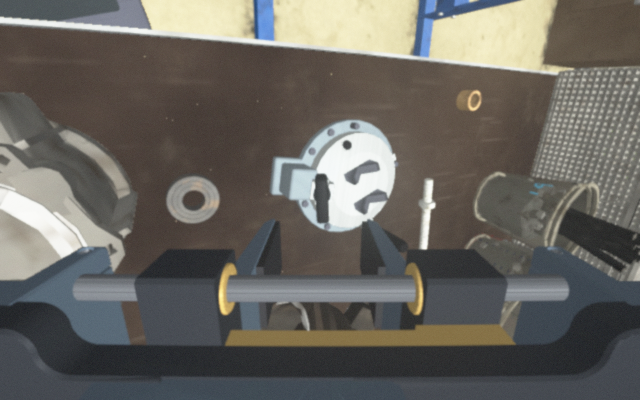

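step_arm:
  plan: [0.07,0.03,2.02,0,0,0,0.07,0.03,2.02,0,0,0,0.07,0.03,2.02,0,0,0,0.07,0.03,2.02,0,0,0,0,0,0,0,0,0]

```text
time_s: 5.13
ee_pos: [447.4, 225.8, 94.2]
ee_rot: [152.3, 3.3, 164.6]
force: [-1.2, -0.6, -0.8]
gripper_width: 50.1
gripper_force: 0.0
```

step_arm:
  plan: [0,0,0,0,0,0,0,0,0,0,0,0,0,0,0,0,0,0,0,0,0,0,0,0]
  hand: 0.6
  newtons: 40

```text
time_s: 5.47
ee_pos: [449.5, 224.7, 97.6]
ee_rot: [152.1, 3.7, 164.6]
force: [-1.1, 0.1, -0.6]
gripper_width: 25.9
gripper_force: 0.0
```

```bash
python3 - <<'E'
from h import *
s=sensors.state(); a,Rt=wingR(twist=.13); p,Rc=tool(); print(s['gripper_width'],s['gripper_force'],s['force'],Rc.T@s['force'],p)
W=np.array([451,223,96]);togo(W,Rt)
f=grab('wrist','w4.png'); g=grab('scene')
cv2.imwrite('pics/c4.png',np.hstack([cv2.resize(f['img'][100:320,200:440,::-1],None,fx=1.6,fy=1.6),cv2.resize(g['img'][90:222,200:440,::-1],(384,352)[0:2] if 0 else (400,352))]))
E
```

```text
25.859121419748032 0.0 [-1.12762194  0.11139284 -0.63160082] [ 1.15534549 -0.43077555  0.40307371] [449.46132316 224.69735339  97.624     ]
shift cm (tool): [-0.18 -0.19  0.1 ] rotvec tool: [0.001 0.004 0.002]
```

View pics/c4.png

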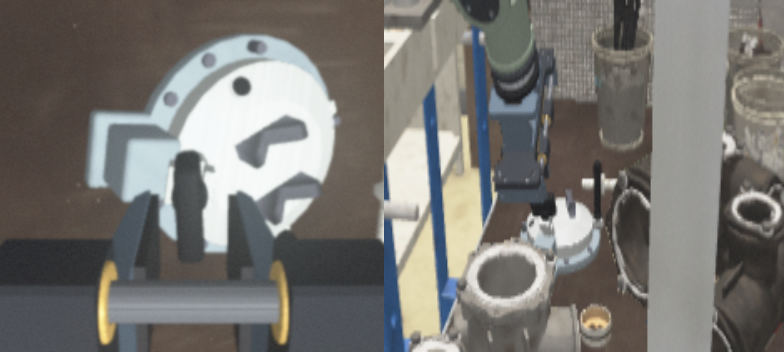

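step_arm:
  plan: [0,0,0,0,0,0,0,0,0,0,0,0,0,0,0,0,0,0,0,0,0,0,0,0]

```text
time_s: 5.9
ee_pos: [448.7, 224.8, 96.4]
ee_rot: [152.2, 3.6, 164.6]
force: [1.1, 0.6, -0.3]
gripper_width: 6.1
gripper_force: 0.0
```

```bash
python3 - <<'E'
from h import *
s=sensors.state(); print(s['gripper_width'],s['gripper_force'])
f=grab('wrist','w5.png'); g=grab('scene'); W=np.array([451,223,96])
a,Rt=wingR(twist=.13);p,Rc=tool()
print('TCP px',proj(f,p),'tip',proj(f,p-14*a),'W',proj(f,W),'scene TCP',proj(g,p),proj(g,p-14*a))
for n in('wing_grip',):
  for h in (f,g): print([(np.round(q['location'],1).tolist(),round(q['score'],2)) for q in viewer.pinpoint(n,h)[:3]],[(np.round(q['location'],1).tolist(),round(q['score'],2)) for q in viewer.boxes_of(n,h)[:3]])
cv2.imwrite('pics/c5.png',np.hstack([cv2.resize(f['img'][150:300,260:400,::-1],None,fx=2.8,fy=2.8,interpolation=cv2.INTER_CUBIC),cv2.resize(g['img'][130:200,260:330,::-1],(392,420),interpolation=cv2.INTER_CUBIC)]))
E
```

```text
6.115303413263336 0.0
TCP px [319.99269318 230.36109189] tip [320.03313412 223.1898531 ] W [318.16487416 233.99790399] scene TCP [294.58234146 164.84364469] [295.47433602 167.65590061]
[([318.9, 231.6], 0.86)] [([319.8, 222.8], 0.56)]
[([297.1, 167.2], 0.66), ([307.0, 285.5], 0.52), ([323.5, 283.3], 0.35)] [([297.4, 166.4], 0.57)]
```

View pics/c5.png

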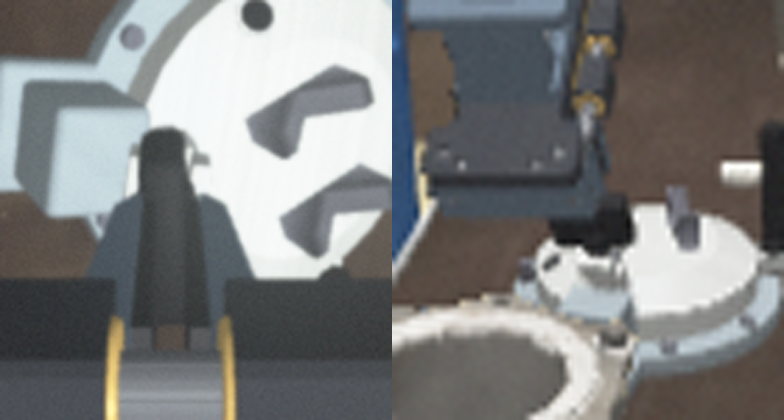

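```bash
python3 - <<'E'
from h import *
g=grab('scene'); p,Rc=tool()
for n,q in (('tip',[0,0,14]),('grasp',[0,0,-5]),('body',[0,0,-65]),('bodynear-corners',[-38,89,-65]),('',[38,89,-65]),('',[-38,-89,-65]),('',[38,-89,-65]),('',[38,-89,-165]),('nearfinger',[0,-20,14])):
    print(n,proj(g,p+Rc@np.array(q)).round(1))
img=g['img'][100:200,240:340,::-1]
cv2.imwrite('pics/c6.png',cv2.resize(img,(600,600),interpolation=cv2.INTER_CUBIC))
E
```

```text
tip [295.5 167.7]
grasp [294.2 163.8]
body [290.2 151.1]
bodynear-corners [307.3 127.4]
 [282.3 127.7]
 [298.8 176.7]
 [272.  176.5]
 [262.9 153.9]
nearfinger [294.5 173.1]
```

View pics/c6.png

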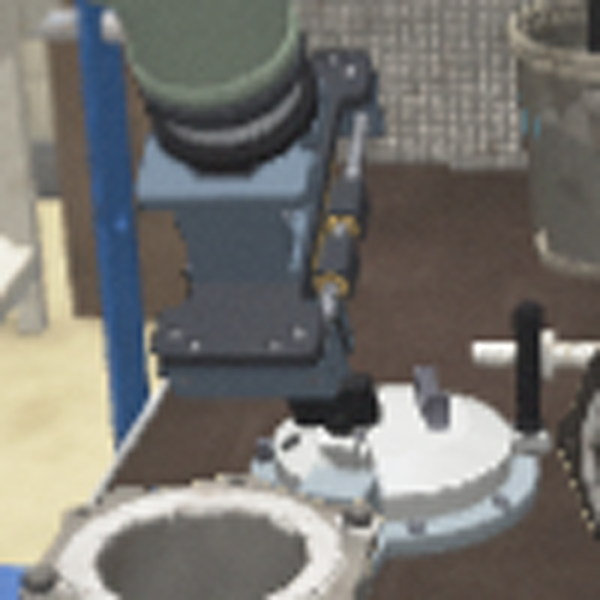

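```bash
python3 - <<'E'
from h import *
f=grab('wrist');g=grab('scene');t=grab('top')
Tp=np.array([82.6,0,-197.]);Rw=R.from_euler('xyz',[-16.63,-.05,90],degrees=True).as_matrix()
def mk(p,rpy):
    Rt=R.from_euler('xyz',rpy,degrees=True).as_matrix();h=dict(f);h['position']=np.array(p)+Rt@Tp;h['attitude']=R.from_matrix(Rt@Rw).as_euler('xyz',degrees=True);return h
w1=(mk([412.8,139.7,230.5],[180,0,65.6]),[320.3,100.4]);w2=(mk([470.8,94.2,214.3],[180,0,95]),[312.4,57.8])
w3=(mk([435.2,187.8,165.9],[152.2,3.5,164.7]),[323.6,197.3]);w5=(mk([449.,224.7,96.6],[152.2,3.6,164.6]),[318.9,231.6])
S=(g,[297.,167.2]);T=(t,[259.9,218.5])
for nm,o in(('w1235',[w1,w2,w3,w5]),('w35',[w3,w5]),('w12',[w1,w2]),('w135',[w1,w3,w5]),('all',[w1,w2,w3,w5,S,T]),('ST',[S,T])):
    x,e=tri(o);print(nm,x.round(1),[k.tolist() for k in e])
for d in range(-10,41,10):
    a,_=wingR(); p=np.array([449,224.7,96.6])-d*a; print(d,p.round(),[proj(c,p).round(1).tolist() for c,_ in(w1,w2,w3,w5,S,T)])
E
```

```text
w1235 [450.6 225.   94.1] [[-0.3, -0.6], [-0.5, 0.1], [-1.1, 1.3], [1.0, -0.7]]
w35 [442.  219.8 108. ] [[-0.8, -0.1], [1.1, 0.2]]
w12 [451.  224.3  98.4] [[0.2, -0.3], [-0.4, 0.1]]
w135 [450.2 224.7  94.9] [[-0.6, -0.2], [-1.1, 1.2], [1.0, -0.7]]
all [453.3 225.   89.9] [[1.9, -1.6], [2.3, 1.0], [-2.6, 2.3], [-0.9, -0.1], [-0.8, -0.5], [-1.3, 1.3]]
ST [456.4 222.   89.8] [[0.3, -0.1], [-0.0, 0.4]]
-10 [447. 220. 105.] [[318.8, 105.1], [307.6, 60.8], [323.2, 201.0], [320.7, 236.2], [294.1, 162.7], [259.1, 220.8]]
0 [449. 225.  97.] [[318.7, 100.6], [310.1, 57.6], [323.1, 198.0], [320.7, 230.5], [294.7, 164.8], [258.0, 220.8]]
10 [451. 229.  88.] [[318.5, 96.4], [312.5, 54.6], [323.0, 195.2], [320.7, 225.3], [295.3, 166.8], [257.0, 220.7]]
20 [453. 233.  79.] [[318.4, 92.3], [314.8, 51.7], [322.9, 192.5], [320.7, 220.5], [296.0, 168.8], [256.0, 220.6]]
30 [454. 238.  70.] [[318.3, 88.4], [316.9, 48.9], [322.9, 190.1], [320.7, 216.1], [296.6, 170.8], [255.0, 220.6]]
40 [456. 242.  61.] [[318.2, 84.6], [319.0, 46.3], [322.8, 187.7], [320.7, 212.0], [297.2, 172.7], [254.0, 220.5]]
```

step_arm:
  plan: [0,0,0,0,0,0,0,0,0,0,0,0,0,0,0,0,0,0]
  hand: 0
  newtons: 40

```text
time_s: 6.65
ee_pos: [448.7, 224.9, 96.3]
ee_rot: [152.2, 3.6, 164.6]
force: [0.3, -0.4, -0.0]
gripper_width: 0.7
gripper_force: 0.0
```

```bash
python3 - <<'E'
from h import *
f=grab('wrist'); g=grab('top')
a=cv2.resize(f['img'][150:300,250:400,::-1],(500,500),interpolation=cv2.INTER_CUBIC)
b=cv2.resize(g['img'][190:240,230:280,::-1],(300,300),interpolation=cv2.INTER_CUBIC);b=cv2.copyMakeBorder(b,0,200,0,0,0)
cv2.imwrite('pics/c7.png',np.hstack([a,b]))
E
```

```text
(no output)
```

View pics/c7.png

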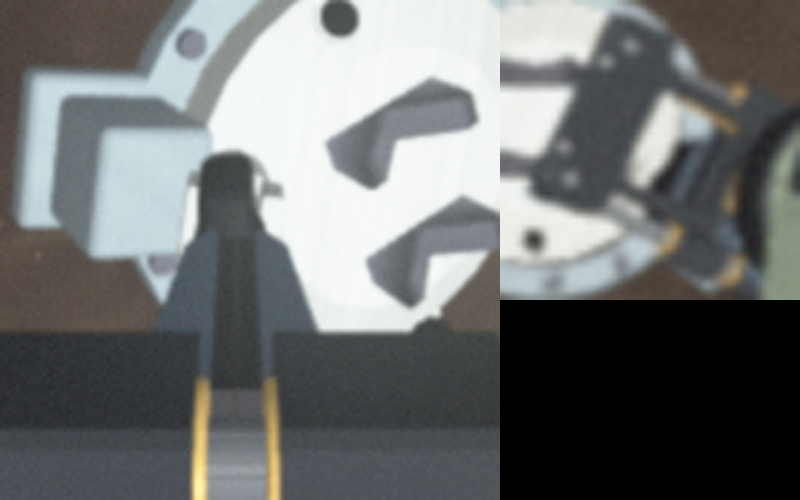

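```bash
python3 - <<'E'
from h import *
from scipy.optimize import fsolve
f=grab('wrist'); p,Rc=tool()
def fn(v):
    P=lambda x,z: proj(f,p+Rc@np.array([v[0]+x,0,v[1]+z]))[1]
    return [P(22,16)-195.5, P(-22,-16)-v2]
for v2 in (258,262,264,268):
    s=fsolve(fn,[0,10]); W=p+Rc@np.array([s[0],0,s[1]]); print(v2,s,W, [proj(f,p+Rc@np.array([s[0]+x,0,s[1]+z]))[1].round(1) for x,z in((22,-16),(-22,16))])
E
```

```text
258 [-11.37575341  37.64609491] [466.28761953 238.28689231  63.80579729] [np.float64(206.9), np.float64(241.4)]
262 [-7.34239625 23.58989763] [459.9145079  233.24103505  75.96175981] [np.float64(207.7), np.float64(244.0)]
264 [-5.50217381 17.17674631] [457.0067706  230.93885862  81.50792748] [np.float64(208.1), np.float64(245.3)]
268 [-2.12596316  5.4106961 ] [451.67201683 226.71511242  91.68334425] [np.float64(208.8), np.float64(247.8)]
```

step_arm:
  plan: [0,0,0,0,0,0,0,0,0,0,0,0,0,0,0,0,0,0,0,0,0,0,0,0,0,0,0,0,0,0]
  hand: 4

```text
time_s: 7.22
ee_pos: [448.7, 224.9, 96.4]
ee_rot: [152.2, 3.6, 164.6]
force: [-0.1, 0.7, -0.5]
gripper_width: 31.0
gripper_force: 0.0
```

step_arm:
  plan: [-0.2,0,0.6,0,0,0,-0.2,0,0.6,0,0,0,-0.2,0,0.6,0,0,0,-0.2,0,0.7,0,0,0,0,0,0,0,0,0]

```text
time_s: 7.63
ee_pos: [460.7, 233.9, 73.3]
ee_rot: [152.3, 3.5, 164.6]
force: [0.8, 0.6, -0.6]
gripper_width: 40.2
gripper_force: 0.0
```

step_arm:
  plan: [0,0,0,0,0,0,0,0,0,0,0,0,0,0,0,0,0,0,0,0,0,0,0,0,0,0,0,0,0,0]
  hand: 0.6
  newtons: 30

```text
time_s: 8.05
ee_pos: [460.5, 233.1, 74.6]
ee_rot: [152.3, 3.6, 164.7]
force: [-1.6, -5.8, 2.5]
gripper_width: 11.7
gripper_force: 30.0
```

step_arm:
  plan: [0,0,0,0,0,0,0,0,-0.4,0,0,0,0,0,-0.4,0,0,0,0,0,-0.4,0,0,0,0,0,-0.3,0,0,0]
  newtons: 45

```text
time_s: 8.47
ee_pos: [457.7, 226.7, 87.8]
ee_rot: [152.3, 3.6, 164.6]
force: [1.7, 0.1, -8.4]
gripper_width: 11.8
gripper_force: 45.0
```

step_arm:
  plan: [0,0,0,0,0,0,0,0,0,0,0,0]

```text
time_s: 8.63
ee_pos: [457.7, 226.8, 87.7]
ee_rot: [152.2, 3.6, 164.6]
force: [0.2, -0.3, -8.7]
gripper_width: 11.8
gripper_force: 45.0
```

```bash
python3 - <<'E'
from h import *
s=sensors.state(); p,Rc=tool(); print(p,Rc.T@s['force'],Rc.T@s['torque'],s['gripper_width'],s['qpos'])
E
```

```text
[457.73321314 226.83547807  87.67939405] [ 0.24990643 -4.24492286  7.61755808] [ 1.15576501 -0.21122217 -0.01594747] 11.753907017952056 [  8.39338781  11.91928065 122.98862755  41.45326301  37.6024233
 -98.91120215]
```

step_arm:
  plan: [0,0,0,0,0,-0.1,0,0,0,0,0,-0.1,0,0,0,0,0,-0.1,0,0,0,0,0,0]

```text
time_s: 8.97
ee_pos: [457.8, 227.9, 88.2]
ee_rot: [154.2, 11.4, -179.8]
force: [0.1, 2.8, -6.0]
gripper_width: 11.4
gripper_force: 45.0
```

```bash
python3 - <<'E'
from h import *
s=sensors.state(); p,Rc=tool(); print(p,Rc.T@s['force'],Rc.T@s['torque'],s['gripper_width'],s['qpos'],s['ee_rot'])
E
```

```text
[457.81798135 227.90886822  88.15967847] [ 1.09984641 -0.07625683  6.51533846] [ 0.23204956  0.19945949 -0.00811803] 11.424829963358215 [   8.44373072   11.93049745  122.93387017   41.57597307   37.68333669
 -116.1929282 ] [ 154.16787948   11.37291836 -179.82882268]
```

step_arm:
  plan: [0,0,0,0,0,-0.1,0,0,0,0,0,-0.1,0,0,0,0,0,-0.1,0,0,0,0,0,-0.1,0,0,0,0,0,0]

```text
time_s: 9.38
ee_pos: [457.2, 229.2, 88.8]
ee_rot: [160.0, 20.3, -158.0]
force: [-0.1, 8.1, -5.2]
gripper_width: 11.3
gripper_force: 45.0
```

step_arm:
  plan: [0,0,0.1,0,0,0,0,0,0.1,0,0,0,0,0,0.1,0,0,0,0,0,0.1,0,0,0,0,0,0,0,0,0]

```text
time_s: 9.8
ee_pos: [458.0, 230.7, 86.0]
ee_rot: [160.0, 20.3, -158.1]
force: [-5.2, 2.6, 4.6]
gripper_width: 11.6
gripper_force: 45.0
```

```bash
python3 - <<'E'
from h import *
s=sensors.state(); p,Rc=tool(); print(p,Rc.T@s['force'],Rc.T@s['torque'],s['gripper_width'],s['qpos'],s['ee_rot'])
E
```

```text
[457.9752912  230.65664896  85.98934104] [ 2.04825202  5.99615067 -3.84889027] [-1.02798181  0.44884747  0.01268054] 11.603360903432726 [   8.69599964   12.22418263  123.03651631   42.12980017   37.37299919
 -139.27587329] [ 160.02115382   20.31593289 -158.09754529]
```

step_arm:
  plan: [0,0,0,0,0,0,0,0,0,0,0,0,0,0,0,0,0,0,0,0,0,0,0,0]
  hand: 4

```text
time_s: 10.13
ee_pos: [459.4, 228.8, 84.8]
ee_rot: [160.3, 20.4, -158.0]
force: [-0.5, 0.3, -0.3]
gripper_width: 35.4
gripper_force: 0.0
```

step_arm:
  plan: [0,0,-2,0,0,0,0,0,-3,0,0,0,0,0,-4,0,0,0,0,0,-4,0,0,0,0,0,0,0,0,0]

```text
time_s: 10.55
ee_pos: [439.4, 170.7, 206.1]
ee_rot: [160.6, 21.1, -158.0]
force: [0.4, 0.9, 0.7]
gripper_width: 39.7
gripper_force: 0.0
```

```bash
python3 - <<'E'
from h import *
f=grab('wrist','w8.png');s=sensors.state();print(s['ee_pos'],s['ee_rot'],s['gripper_width'])
t=grab('top');g=grab('scene'); f2=np.load('f2.npy',allow_pickle=True)[0]
for a in ([410,132],[414,143],[411,118]): print(tri([(f2,a),(t,[293,177])]))
for z in(0,50,100,150,200): print(z,onz(f2,[411,125],z).round(),onz(t,[285,175],z).round())
for n in('post_grip','v_seat','wing_grip'):
  for nm,c in(('w',f),('t',t),('s',g)):
    print(n,nm,[(np.round(q['location'],1).tolist(),round(q['score'],2)) for q in viewer.pinpoint(n,c)[:2]])
    if nm!='s' and (r:=viewer.pinpoint(n,c)): print('   ',onz(c,r[0]['location'],{'post_grip':78,'v_seat':64,'wing_grip':80}[n]).round(1))
E
```

```text
[438.28761206 171.27474793 203.1830241 ] [ 160.53055804   20.83039202 -158.03215768] 39.96381578400491
(array([574.85283827, 156.70597713,  83.80206472]), [array([11.3,  5.1]), array([-2. ,  4.3])])
(array([566.87566635, 150.61616718, 117.24018546]), [array([9.2, 2.6]), array([-1. ,  3.3])])
(array([597.71370985, 167.99043435,  10.87540571]), [array([10.9,  7. ]), array([-3.2,  4.8])])
0 [587. 166.   0.] [621. 187.   0.]
50 [572. 168.  50.] [603. 180.  50.]
100 [557. 169. 100.] [585. 174. 100.]
150 [542. 170. 150.] [568. 167. 150.]
200 [527. 171. 200.] [550. 161. 200.]
post_grip w [([338.5, 246.0], 0.6)]
    [558.4 318.   78. ]
post_grip t [([234.8, 178.5], 0.72)]
    [563.4 313.3  78. ]
post_grip s [([331.8, 156.0], 0.61)]
v_seat w [([354.0, 198.2], 0.77)]
    [482.7 304.2  64. ]
v_seat t [([231.1, 209.8], 0.98)]
    [476.7 309.5  64. ]
v_seat s [([307.5, 160.0], 0.68), ([291.2, 265.0], 0.53)]
wing_grip w [([323.8, 178.9], 0.63)]
    [460.1 235.3  80. ]
wing_grip t []
wing_grip s [([292.6, 164.4], 0.68)]
```

```bash
python3 -c "
from h import *
plan([((558.5,315.5,175),down(-130),0)])"
```

```text
[-2.476, 0.904, 1.758, 0.041, 0.071, -0.069, -2.652, 0.793, 1.54, 0.041, 0.071, -0.069, -2.804, 0.662, 1.316, 0.041, 0.071, -0.069, -2.931, 0.512, 1.088, 0.041, 0.071, -0.069, -3.03, 0.345, 0.858, 0.041, 0.071, -0.069]
[-3.101, 0.163, 0.63, 0.041, 0.071, -0.069]
```

step_arm:
  plan: [-2.48,0.9,1.76,0.041,0.071,-0.069,-2.65,0.79,1.54,0.041,0.071,-0.069,-2.8,0.66,1.32,0.041,0.071,-0.069,-2.93,0.51,1.09,0.041,0.071,-0.069,-3.03,0.35,0.86,0.041,0.071,-0.069]
  hand: 6.5

```text
time_s: 11.87
ee_pos: [539.5, 292.7, 179.4]
ee_rot: [177.7, 3.9, -134.0]
force: [1.1, -0.6, -0.1]
gripper_width: 64.6
gripper_force: 0.0
```

step_arm:
  plan: [-3.1,0.16,0.63,0.041,0.071,-0.069,0,0,0,0,0,0,0,0,0,0,0,0]

```text
time_s: 12.12
ee_pos: [558.8, 317.7, 171.8]
ee_rot: [179.8, -0.2, -130.0]
force: [0.1, -1.6, -0.1]
gripper_width: 64.9
gripper_force: 0.0
```

```bash
python3 - <<'E'
from h import *
f=grab('wrist','w9.png');p,Rc=tool();print(p,sensors.state()['ee_rot'],sensors.state()['qpos'])
print('exp',proj(f,[558.5,315.5,78]),proj(f,[558.5,315.5,99]))
for n,z in(('post_grip',78),('v_seat',64)):
    r=viewer.pinpoint(n,f); print(n,[(np.round(q['location'],1).tolist(),round(q['score'],2),onz(f,q['location'],z).round(1).tolist()) for q in r[:2]])
# dark blob near expected
im=cv2.cvtColor(f['img'],cv2.COLOR_RGB2GRAY); c=proj(f,[558.5,315.5,85]).astype(int); print(c)
w=im[c[1]-40:c[1]+40,c[0]-40:c[0]+40]; print(w[::5,::4])
E
```

```text
[558.21770751 315.92478248 173.16211145] [ 1.79875232e+02 -1.27998784e-01 -1.30095350e+02] [ 2.84414207e+01  2.49353048e+01  8.14940896e+01  7.21691226e-02
  7.37353934e+01 -1.11483402e+02]
exp [317.80629075 192.25744517] [317.67015719 198.05606116]
post_grip [([318.3, 191.9], 0.64, [557.9, 315.5, 78.0])]
v_seat [([369.8, 136.9], 0.85, [483.4, 307.8, 64.0]), ([347.6, 29.9], 0.61, [439.8, 217.2, 64.0])]
[317 194]
[[ 80  77  80  80  83  84 203 215 215 241 239 240 238 239 246 246 246 245
  231 131]
 [ 82  80  80  80  84  86  99 214 215 220 239 236 237 237 235 246 247 249
  248 242]
 [ 81  82  86  85  83  85  84 176 214 216 232 237 235 237 240 239 239 244
  244 244]
 [ 81  82  86  85  83  83  86  87 187 216 188 236 238 238 233 233 236 235
  238 244]
 [ 85  85  83  85  80  82  81  86  83 134 100 131 239 234 236 234 235 238
  236 237]
 [ 88  79  83  82  83  85  83  86 163  67  58  59 118 224 230 236 235 235
  236 237]
 [ 83  84  82  80  84  83  84  85  99  77  60  59 147 214 217 215 221 234
  234 235]
 [ 82  84  83  81  84  80  82  83  85  55  57  63  65  89 152 212 214 214
  213 212]
 [ 79  84  89  82  80  83  83  84  81  56  75  76  62  87  89  88  93 105
  144 160]
 [ 79  81  85  88  81  81  78  81  82  65  66  74  69  85  90  91  90  93
   92  96]
 [ 83  82  85  84  83  79  83  79  79  83  78  81  85  85  84  89  90  90
   91  94]
 [ 85  83  82  80  85  83  80  80  80  83  82  81  85  84  85  88  89  92
   92  92]
 [ 83  83  83  84  82  83  78  77  77  79  82  85  80  83  84  87  85  90
   87  93]
 [ 83  80  81  86  80  80  80  77  78  77  85  85  85  86  87  87  89  88
   89  87]
 [ 81  83  78  82  86  85  89  85  80  78  77  82  88  87  87  86  86  88
   91  88]
 [ 77  78  82  80  79  89  87  83  77  82  79  78  83  87  90  86  86  87
   90  89]]
```

step_arm:
  plan: [0,0,3.2,0,0,0,0,0,3.2,0,0,0,0,0,3.2,0,0,0,0,0,0,0,0,0]

```text
time_s: 12.6
ee_pos: [554.1, 311.3, 74.2]
ee_rot: [179.7, -0.6, -130.3]
force: [-1.5, 0.2, -1.0]
gripper_width: 64.9
gripper_force: 0.0
```

step_arm:
  plan: [0,0,0,0,0,0,0,0,0,0,0,0,0,0,0,0,0,0,0,0,0,0,0,0,0,0,0,0,0,0]
  hand: 1
  newtons: 10

```text
time_s: 13.02
ee_pos: [559.5, 315.7, 80.7]
ee_rot: [-180.0, 0.2, -130.2]
force: [-0.1, 0.7, 0.7]
gripper_width: 34.3
gripper_force: 0.0
```

step_arm:
  plan: [0,0,0,0,0,0,0,0,0,0,0,0,0,0,0,0,0,0]

```text
time_s: 13.27
ee_pos: [558.7, 315.4, 79.0]
ee_rot: [180.0, 0.0, -130.1]
force: [-0.4, -0.5, 0.2]
gripper_width: 14.7
gripper_force: 0.0
```

```bash
python3 - <<'E'
from h import *
p,Rc=tool(); s=sensors.state(); print(p,s['gripper_width'],s['force'])
C=np.array([483.8,307.5]); d=p[:2]-C; r=np.linalg.norm(d); a0=np.arctan2(d[1],d[0]); print(r,np.degrees(a0))
D=down(-130); n=12
plan([(np.r_[C+75*np.array([np.cos(a0+k),np.sin(a0+k)]),p[2]],D,1) for k in np.linspace(0,1.047+.02,n+1)[1:]],p,D)
E
```

```text
[558.66481175 315.44225962  79.00353475] 14.70597282012099 [-0.39076204 -0.49057631  0.21343031]
75.2849223046381 6.0557451037585475
[-0.42, 0.52, 0, 0, 0, 0, -0.395, 0.537, 0, 0, 0, 0, -0.345, 0.57, 0, 0, 0, 0, -0.293, 0.599, 0, 0, 0, 0, -0.239, 0.622, 0, 0, 0, 0]
[-0.183, 0.641, 0, 0, 0, 0, -0.125, 0.655, 0, 0, 0, 0, -0.067, 0.663, 0, 0, 0, 0, -0.007, 0.667, 0, 0, 0, 0, 0.052, 0.665, 0, 0, 0, 0]
[0.111, 0.657, 0, 0, 0, 0, 0.169, 0.645, 0, 0, 0, 0]
```

step_arm:
  plan: [-0.41,0.51,0,0,0,0,-0.395,0.537,0,0,0,0,-0.345,0.57,0,0,0,0,-0.293,0.6,0,0,0,0,-0.24,0.62,0,0,0,0]

```text
time_s: 13.68
ee_pos: [547.4, 347.5, 78.7]
ee_rot: [179.9, 0.0, -130.1]
force: [0.0, -0.1, 0.4]
gripper_width: 9.8
gripper_force: 0.0
```

step_arm:
  plan: [-0.183,0.64,0,0,0,0,-0.125,0.655,0,0,0,0,-0.067,0.663,0,0,0,0,-0.007,0.667,0,0,0,0,0.052,0.665,0,0,0,0]

```text
time_s: 14.1
ee_pos: [524.2, 370.7, 78.9]
ee_rot: [180.0, 0.0, -130.1]
force: [-0.1, -1.0, -0.4]
gripper_width: 10.3
gripper_force: 0.0
```

step_arm:
  plan: [0.11,0.657,0,0,0,0,0.17,0.645,0,0,0,0,0,0,0,0,0,0,0,0,0,0,0,0]

```text
time_s: 14.43
ee_pos: [512.7, 376.6, 79.0]
ee_rot: [180.0, 0.0, -130.1]
force: [0.3, -0.1, 0.2]
gripper_width: 9.8
gripper_force: 0.0
```

```bash
python3 - <<'E'
from h import *
p,Rc=tool(); s=sensors.state(); print(p,s['gripper_width'],s['gripper_force'],s['force'],Rc.T@s['force'])
d=p[:2]-[483.8,307.5]; print(np.linalg.norm(d),np.degrees(np.arctan2(d[1],d[0])))
E
```

```text
[512.69700366 376.58914648  79.03222685] 9.814208087762918 0.0 [ 0.31016715 -0.14010091  0.23154083] [-0.09281753 -0.32731739 -0.23171387]
74.8888975877133 67.30254964912677
```

```bash
python3 - <<'E'
from h import *
print(env.finger_overhang, [a for a in dir(env) if a[0]!='_'])
f=grab('wrist','w10.png'); p,Rc=tool()
for x in(0,8,16): print(x,[(z,proj(f,p+Rc@np.array([x,0,z])).round(1).tolist()) for z in(14,0,-10,-20)])
g=grab('scene'); r=viewer.pinpoint('post_grip',g);print(r[:1]); r=viewer.pinpoint('post_grip',f);print(r[:2],[onz(f,q['location'],78) for q in r[:2]])
a=cv2.resize(f['img'][120:320,220:420,::-1],(400,400),interpolation=cv2.INTER_CUBIC)
b=cv2.resize(g['img'][100:200,260:360,::-1],(400,400),interpolation=cv2.INTER_CUBIC)
cv2.imwrite('pics/c10.png',np.hstack([a,b])); print(proj(g,p),proj(g,p+[0,0,-14]))
E
```

```text
14.0 ['Unreachable', 'finger_overhang', 'job_done']
0 [(14, [318.3, 222.4]), (0, [318.2, 229.4]), (-10, [318.0, 235.1]), (-20, [317.9, 241.3])]
8 [(14, [318.3, 212.4]), (0, [318.1, 218.9]), (-10, [318.0, 224.1]), (-20, [317.9, 229.9])]
16 [(14, [318.3, 202.3]), (0, [318.1, 208.2]), (-10, [318.0, 212.9]), (-20, [317.9, 218.2])]
[{'location': [329.6, 154.9], 'score': 0.62}]
[{'location': [212.2, 205.5], 'score': 0.7}] [array([558.63423721, 315.01595562,  78.        ])]
[312.10739268 148.78302855] [312.19932194 152.67631941]
```

View pics/c10.png

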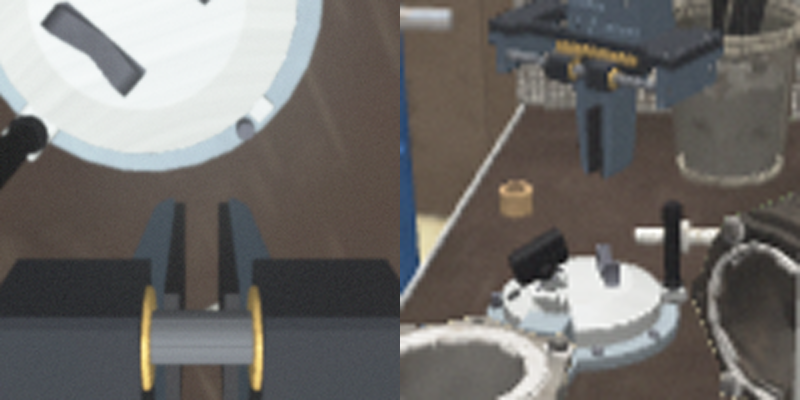

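```bash
python3 - <<'E'
from h import *
D=down(-130);p,_=tool()
plan([((512.7,376.6,115),D,0),((558.2,315.5,115),D,3),((558.2,315.5,52),D,2)],np.array([512.7,376.6,79]),D)
E
```

```text
[0, 0, -3.6, 0, 0, 0, 0.585, -2.471, 0, 0, 0, 0, 0.585, -2.471, 0, 0, 0, 0, 0.585, -2.471, 0, 0, 0, 0, 0, 0, 3.15, 0, 0, 0]
[0, 0, 3.15, 0, 0, 0]
```

step_arm:
  plan: [0,0,-3.6,0,0,0,0.585,-2.47,0,0,0,0,0.585,-2.47,0,0,0,0,0.585,-2.47,0,0,0,0,0,0,0,0,0,0]
  hand: 6.5

```text
time_s: 15.05
ee_pos: [561.2, 311.6, 115.0]
ee_rot: [-179.9, 0.0, -130.4]
force: [-0.2, -1.0, 1.0]
gripper_width: 40.3
gripper_force: 0.0
```

step_arm:
  plan: [0,0,0,0,0,0,0,0,3.1,0,0,0,0,0,3.1,0,0,0,0,0,0,0,0,0]

```text
time_s: 15.38
ee_pos: [553.7, 313.9, 47.1]
ee_rot: [179.7, -0.6, -130.1]
force: [-1.1, -1.6, -2.7]
gripper_width: 64.5
gripper_force: 0.0
```

step_arm:
  plan: [0,0,0,0,0,0,0,0,0,0,0,0,0,0,0,0,0,0,0,0,0,0,0,0,0,0,0,0,0,0]
  hand: 1
  newtons: 10

```text
time_s: 15.8
ee_pos: [559.1, 315.9, 54.4]
ee_rot: [-180.0, 0.2, -130.1]
force: [0.2, 0.7, 0.6]
gripper_width: 34.5
gripper_force: 0.0
```

step_arm:
  plan: [0,0,0,0,0,0,0,0,0,0,0,0,0,0,0,0,0,0,0,0,0,0,0,0]

```text
time_s: 16.13
ee_pos: [558.9, 315.4, 53.2]
ee_rot: [-180.0, 0.1, -130.1]
force: [1.6, 0.1, -0.4]
gripper_width: 15.0
gripper_force: 10.0
```

Gripped this time. Now swing with the same arc (a little over the stop).

step_arm:
  plan: [-0.41,0.51,0,0,0,0,-0.395,0.537,0,0,0,0,-0.345,0.57,0,0,0,0,-0.293,0.6,0,0,0,0,-0.24,0.62,0,0,0,0]

```text
time_s: 16.55
ee_pos: [549.2, 348.3, 53.3]
ee_rot: [-179.9, 0.3, -130.1]
force: [6.7, -0.4, -0.4]
gripper_width: 15.1
gripper_force: 10.0
```

step_arm:
  plan: [-0.183,0.64,0,0,0,0,-0.125,0.655,0,0,0,0,-0.067,0.663,0,0,0,0,-0.007,0.667,0,0,0,0,0.052,0.665,0,0,0,0]

```text
time_s: 16.97
ee_pos: [523.9, 370.9, 53.1]
ee_rot: [179.9, 0.0, -130.1]
force: [2.6, -0.0, 1.6]
gripper_width: 14.8
gripper_force: 10.0
```

step_arm:
  plan: [0.11,0.657,0,0,0,0,0.17,0.645,0,0,0,0,0,0,0,0,0,0,0,0,0,0,0,0]

```text
time_s: 17.3
ee_pos: [515.3, 375.5, 53.0]
ee_rot: [-179.7, 0.2, -130.1]
force: [10.5, -3.2, -0.6]
gripper_width: 15.0
gripper_force: 10.0
```

```bash
python3 - <<'E'
from h import *
p,Rc=tool(); s=sensors.state(); print(p,s['gripper_width'],s['gripper_force'],s['force'],Rc.T@s['force'])
d=p[:2]-[483.6,307.6]; print(np.linalg.norm(d),np.degrees(np.arctan2(d[1],d[0])))
E
```

```text
[515.3393214  375.50565877  52.99790876] 14.96346622433079 9.999923710129224 [10.48046541 -3.20238417 -0.5538485 ] [ -4.29429512 -10.07880824   0.61548492]
74.95707448699758 64.94846337515075
```

step_arm:
  plan: [0,0,0,0,0,0,0,0,0,0,0,0,0,0,0,0,0,0,0,0,0,0,0,0]
  hand: 5

```text
time_s: 17.63
ee_pos: [511.0, 376.3, 52.3]
ee_rot: [179.9, -0.1, -130.2]
force: [-0.2, -0.6, 0.8]
gripper_width: 38.7
gripper_force: 0.0
```

step_arm:
  plan: [0,0,-3.5,0,0,0,0,0,-4,0,0,0,0,0,-3.5,0,0,0,0,0,0,0,0,0]

```text
time_s: 17.97
ee_pos: [515.4, 379.1, 170.9]
ee_rot: [-179.9, 0.8, -130.1]
force: [0.2, 0.4, 0.8]
gripper_width: 49.6
gripper_force: 0.0
```

```bash
python3 - <<'E'
from h import *
p,Rc=tool(); print(p, sensors.state()['ee_rot'])
f=grab('wrist')
for n,z in(('post_grip',78),('v_seat',64)):
    r=viewer.pinpoint(n,f); print(n,[(np.round(q['location'],1).tolist(),round(q['score'],2),onz(f,q['location'],z).round(1).tolist()) for q in r[:2]])
Rg=R.from_euler('xyz',[160.1,20.35,-158.05],degrees=True).as_matrix(); a=-Rg[:,2]; print(a)
plan([(np.array([458.5,230,85.7])+100*a,Rg,0)])
E
```

```text
[515.42482075 379.10174398 170.9004964 ] [-179.89590557    0.76496118 -130.13810173]
post_grip [([317.2, 189.1], 0.69, [514.5, 374.6, 78.0])]
v_seat [([296.1, 114.5], 0.93, [483.8, 306.1, 64.0])]
[-0.17605268 -0.43793317  0.88160081]
[3.183, -1.139, -0.188, -0.042, -0.071, 0.069, 3.074, -1.342, -0.463, -0.042, -0.071, 0.069, 2.932, -1.525, -0.737, -0.042, -0.071, 0.069, 2.758, -1.686, -1.007, -0.042, -0.071, 0.069, 2.556, -1.822, -1.27, -0.042, -0.071, 0.069]
[2.326, -1.933, -1.522, -0.042, -0.071, 0.069]
```

step_arm:
  plan: [3.18,-1.14,-0.19,-0.042,-0.071,0.069,3.07,-1.34,-0.46,-0.042,-0.071,0.069,2.93,-1.53,-0.74,-0.042,-0.071,0.069,2.76,-1.69,-1.01,-0.042,-0.071,0.069,2.56,-1.82,-1.27,-0.042,-0.071,0.069]
  hand: 4

```text
time_s: 18.53
ee_pos: [451.6, 216.8, 170.5]
ee_rot: [163.9, 17.6, -152.9]
force: [-0.3, -1.2, 0.2]
gripper_width: 39.8
gripper_force: 0.0
```

step_arm:
  plan: [2.33,-1.93,-1.52,-0.042,-0.071,0.069,0,0,0,0,0,0,0,0,0,0,0,0]

```text
time_s: 18.78
ee_pos: [439.9, 183.0, 171.9]
ee_rot: [159.9, 20.0, -158.5]
force: [0.4, 1.4, 0.2]
gripper_width: 39.9
gripper_force: 0.0
```

```bash
python3 - <<'E'
from h import *
p,Rc=tool(); print(p, sensors.state()['ee_rot'])
f=grab('wrist'); r=viewer.pinpoint('wing_grip',f); print([(q['location'],q['score']) for q in r[:2]])
Rg=R.from_euler('xyz',[160.1,20.35,-158.05],degrees=True).as_matrix()
togo([458.5,230,85.7],Rg); W=np.array([458.5,230,85.7])-Rg[:,2]*13; 
for d in(20,25,30): print(proj(f,np.array([458.5,230,85.7])-Rg[:,2]*d))
E
```

```text
[439.93119027 182.98603263 171.8947987 ] [ 159.88272731   19.96756252 -158.47220416]
[([324.3, 196.2], 0.6), ([357.6, 212.1], 0.32)]
shift cm (tool): [0.05 0.02 9.94] rotvec tool: [ 0.003 -0.003 -0.001]
[322.20460104 201.02243705]
[322.23806814 202.53151616]
[322.27267996 204.09230715]
```

step_arm:
  plan: [0,0,2.5,0,0,0,0,0,2.5,0,0,0,0,0,2.5,0,0,0,0,0,2.4,0,0,0,0,0,0,0,0,0]

```text
time_s: 19.3
ee_pos: [456.7, 233.2, 82.8]
ee_rot: [159.9, 19.8, -157.6]
force: [-0.5, 0.5, 0.8]
gripper_width: 40.3
gripper_force: 0.0
```

step_arm:
  plan: [0,0,0,0,0,0,0,0,0,0,0,0,0,0,0,0,0,0,0,0,0,0,0,0,0,0,0,0,0,0]
  hand: 0.6
  newtons: 35

```text
time_s: 19.72
ee_pos: [459.4, 230.4, 88.3]
ee_rot: [159.9, 20.4, -158.0]
force: [-0.8, 3.9, 2.8]
gripper_width: 11.9
gripper_force: 35.0
```

step_arm:
  plan: [0,0,0,0,0,0,0,0,0,0,0,0]

```text
time_s: 19.88
ee_pos: [459.4, 230.4, 88.2]
ee_rot: [159.9, 20.4, -158.1]
force: [-2.1, 3.7, 6.0]
gripper_width: 11.7
gripper_force: 35.0
```

```bash
python3 - <<'E'
from h import *
s=sensors.state(); p,Rc=tool(); print(p,Rc.T@s['force'],s['gripper_width'],s['gripper_force'],s['ee_rot'])
E
```

```text
[459.42763925 230.41310822  88.17463262] [-1.56019786  5.9814134  -4.01447692] 11.663769944561636 35.00114321708679 [ 159.89062746   20.36707265 -158.05322627]
```

step_arm:
  plan: [0,0,-0.1,0,0,0.1,0,0,0,0,0,0.1,0,0,0,0,0,0.1,0,0,0,0,0,0.1,0,0,0,0,0,0.1]

```text
time_s: 20.3
ee_pos: [460.0, 227.9, 86.9]
ee_rot: [153.2, 8.7, 174.6]
force: [3.4, 0.1, -7.3]
gripper_width: 11.4
gripper_force: 35.0
```

step_arm:
  plan: [0,0,0,0,0,0.1,0,0,0,0,0,0.1,0,0,0,0,0,0.03,0,0,0.2,0,0,0,0,0,0.3,0,0,0]

```text
time_s: 20.72
ee_pos: [460.7, 229.3, 81.9]
ee_rot: [152.2, 2.8, 163.2]
force: [3.0, -5.2, -7.8]
gripper_width: 11.8
gripper_force: 35.0
```

step_arm:
  plan: [0,0,0.3,0,0,0,0,0,0.3,0,0,0,0,0,0.2,0,0,0,0,0,0,0,0,0]

```text
time_s: 21.05
ee_pos: [462.3, 232.5, 76.4]
ee_rot: [152.1, 2.9, 163.3]
force: [-2.2, -15.9, 7.6]
gripper_width: 11.7
gripper_force: 35.1
```

```bash
python3 - <<'E'
from h import *
s=sensors.state(); p,Rc=tool(); print(p,Rc.T@s['force'],s['gripper_width'],s['gripper_force'],s['ee_rot'],s['qpos'])
E
```

```text
[462.32127926 232.50539785  76.40548169] [ -2.83317785 -10.50330288 -14.04611226] 11.706446900002417 35.120848417282104 [152.10371901   2.87179327 163.25336567] [  9.05138976  13.38390065 123.23565893  43.1172133   36.02319823
 -98.79722463]
```

step_arm:
  plan: [0,0,0,0,0,0,0,0,0,0,0,0,0,0,0,0,0,0,0,0,0,0,0,0]
  hand: 4

```text
time_s: 21.38
ee_pos: [461.3, 235.2, 76.4]
ee_rot: [151.9, 2.5, 163.2]
force: [0.7, 0.4, 0.5]
gripper_width: 35.5
gripper_force: 0.0
```

step_arm:
  plan: [0,0,-2,0,0,0,0,0,-4,0,0,0,0,0,-4,0,0,0,0,0,0,0,0,0,0,0,0,0,0,0]

```text
time_s: 21.8
ee_pos: [445.1, 190.8, 166.6]
ee_rot: [151.8, 2.8, 163.1]
force: [-0.0, -0.3, -0.2]
gripper_width: 39.7
gripper_force: 0.0
```

```bash
python3 - <<'E'
from h import *
p,Rc=tool(); print(p, sensors.state()['ee_rot'])
f=grab('wrist','w12.png');g=grab('scene'); t=grab('top')
for c in(f,g): print([(np.round(q['location'],1).tolist(),round(q['score'],2)) for q in viewer.pinpoint('wing_grip',c)[:2]])
r=viewer.pinpoint('v_seat',f); print('vs',[(q['score'],onz(f,q['location'],64).round(1).tolist()) for q in r[:2]])
for n in ('pin_centre','piston_pin'):
    r=viewer.pinpoint(n,t); print(n,[(q['score'],onz(t,q['location'],13).round(1).tolist()) for q in r[:2]])
for n,q in(('bolt',[379.7,255.1]),('sleeve',[371.6,199.9])): print(n,onz(t,q,20).round())
a,_=wingR()
plan([(p+np.array([0,0,110]),R.from_matrix(Rc).as_matrix(),0),((430,-60,290),down(172),0),((530,-220,220),down(172),0)])
E
```

```text
[445.0769832  190.79186258 166.58481797] [151.81708729   2.80343159 163.11591861]
[]
[([293.4, 164.0], 0.47)]
vs [(0.75, [482.4, 308.3, 64.0])]
pin_centre [(0.77, [485.3, -221.5, 13.0])]
piston_pin [(0.63, [467.1, -225.0, 13.0])]
bolt [ 415. -115.   20.]
sleeve [572. -77.  20.]
[-0.218, 1.765, -3.324, -0.001, -0.002, -0.001, -0.226, 1.768, -3.322, -0.001, -0.002, -0.001, -0.234, 1.77, -3.32, -0.001, -0.002, -0.001, -0.843, -3.006, -1.781, 0.07, 0.012, -0.02, -0.761, -3.139, -1.577, 0.07, 0.012, -0.02]
[-0.679, -3.256, -1.364, 0.07, 0.012, -0.02, -0.597, -3.355, -1.142, 0.07, 0.012, -0.02, -0.517, -3.438, -0.912, 0.07, 0.012, -0.02, -0.438, -3.503, -0.676, 0.07, 0.012, -0.02, -0.36, -3.55, -0.436, 0.07, 0.012, -0.02]
[-2.022, -2.409, 1.167, 0, 0, 0, -2.022, -2.409, 1.167, 0, 0, 0, -2.022, -2.409, 1.167, 0, 0, 0, -2.022, -2.409, 1.167, 0, 0, 0, -2.022, -2.409, 1.167, 0, 0, 0]
[-2.022, -2.409, 1.167, 0, 0, 0]
```

```bash
python3 - <<'E'
from h import *
p,Rc=tool()
plan([(p+np.array([0,0,100]),Rc,0),((440,-60,275),down(172),0),((487,-223,200),down(172),0)])
E
```

```text
[-0.141, 1.566, -2.939, 0, 0, 0, -0.141, 1.566, -2.939, 0, 0, 0, -0.141, 1.566, -2.939, 0, 0, 0, -0.997, -2.99, -1.731, 0.069, 0.011, -0.02, -0.918, -3.122, -1.53, 0.069, 0.011, -0.02]
[-0.838, -3.239, -1.319, 0.069, 0.011, -0.02, -0.758, -3.339, -1.1, 0.069, 0.011, -0.02, -0.679, -3.421, -0.874, 0.069, 0.011, -0.02, -0.602, -3.487, -0.642, 0.069, 0.011, -0.02, -0.526, -3.534, -0.405, 0.069, 0.011, -0.02]
[-1.385, -3.097, 1.5, 0, 0, 0, -1.385, -3.097, 1.5, 0, 0, 0, -1.385, -3.097, 1.5, 0, 0, 0, -1.385, -3.097, 1.5, 0, 0, 0, -1.385, -3.097, 1.5, 0, 0, 0]
```

step_arm:
  plan: [-0.14,1.57,-2.94,0,0,0,-0.14,1.57,-2.94,0,0,0,-0.14,1.57,-2.94,0,0,0,-1,-2.99,-1.73,0.069,0.011,-0.02,-0.92,-3.12,-1.53,0.069,0.011,-0.02]
  hand: 6

```text
time_s: 22.62
ee_pos: [442.9, 118.7, 269.6]
ee_rot: [160.1, 2.5, 165.9]
force: [0.4, -0.2, -1.5]
gripper_width: 59.7
gripper_force: 0.0
```

step_arm:
  plan: [-0.84,-3.24,-1.32,0.069,0.011,-0.02,-0.76,-3.34,-1.1,0.069,0.011,-0.02,-0.68,-3.42,-0.87,0.069,0.011,-0.02,-0.6,-3.49,-0.64,0.069,0.011,-0.02,-0.53,-3.53,-0.4,0.069,0.011,-0.02]

```text
time_s: 23.03
ee_pos: [440.3, -61.8, 275.7]
ee_rot: [-180.0, 0.2, 172.0]
force: [0.3, 0.9, 0.1]
gripper_width: 59.8
gripper_force: 0.0
```

step_arm:
  plan: [-1.39,-3.1,1.5,0,0,0,-1.39,-3.1,1.5,0,0,0,-1.39,-3.1,1.5,0,0,0,-1.39,-3.1,1.5,0,0,0,-1.39,-3.1,1.5,0,0,0]

```text
time_s: 23.45
ee_pos: [487.8, -224.6, 199.3]
ee_rot: [179.8, 0.2, 171.9]
force: [0.7, 0.8, 0.2]
gripper_width: 59.9
gripper_force: 0.0
```

step_arm:
  plan: [0,0,0,0,0,0,0,0,0,0,0,0]

```text
time_s: 23.62
ee_pos: [487.0, -223.9, 198.6]
ee_rot: [179.8, 0.0, 171.8]
force: [0.4, 1.0, 0.2]
gripper_width: 60.0
gripper_force: 0.0
```

```bash
python3 - <<'E'
from h import *
p,Rc=tool(); print(p, sensors.state()['ee_rot'],sensors.state()['qpos'])
f=grab('wrist','w13.png')
for n in ('pin_centre','piston_pin'):
    r=viewer.pinpoint(n,f); print(n,[(round(q['score'],2),np.round(q['location']),onz(f,q['location'],13).round(1).tolist()) for q in r[:2]])
c=proj(f,onz(f,viewer.pinpoint('pin_centre',f)[0]['location'],13)).astype(int)
g=cv2.cvtColor(f['img'],cv2.COLOR_RGB2GRAY); x0,y0=max(c[0]-60,0),max(c[1]-60,0); w=g[y0:y0+120,x0:x0+120]
th=(w>150).astype(np.uint8); n,l,st,ce=cv2.connectedComponentsWithStats(th); k=1+np.argmax(st[1:,4]); print(st[k]+[x0,y0,0,0,0])
cs,_=cv2.findContours((l==k).astype(np.uint8),cv2.RETR_EXTERNAL,cv2.CHAIN_APPROX_NONE); rr=cv2.minAreaRect(max(cs,key=len)); print(rr)
bp=cv2.boxPoints(rr)+[x0,y0]; q=np.array([onz(f,b,20) for b in bp]); print(q.round(1))
for i in range(2): d=q[i+1]-q[i]; print(np.linalg.norm(d),np.degrees(np.arctan2(d[1],d[0])))
E
```

```text
[ 487.04530311 -223.93543015  198.59723998] [1.79763130e+02 6.81885596e-03 1.71798192e+02] [ -26.07499284   14.44636948   93.59863681    0.23921158   72.02134908
 -107.94716666]
pin_centre [(0.7, array([326., 178.]), [490.8, -216.5, 13.0])]
piston_pin [(0.75, array([313., 158.]), [462.2, -229.3, 13.0])]
[310 154  32  49 932]
((60.5, 60.5), (49.33152770996094, 19.60611915588379), 71.56504821777344)
[[ 460.  -234.5   20. ]
 [ 455.6 -210.1   20. ]
 [ 519.5 -198.1   20. ]
 [ 524.5 -223.6   20. ]]
24.80465024633808 100.1898967725929
65.02593364802767 10.62054735872762
```

```bash
cat >> h.py <<'E'
def pinfit(f,c,z,half=60,th=150):
    g=cv2.cvtColor(f['img'],cv2.COLOR_RGB2GRAY); x0,y0=max(int(c[0])-half,0),max(int(c[1])-half,0); w=g[y0:y0+2*half,x0:x0+2*half]
    big=cv2.resize(w,None,fx=4,fy=4,interpolation=cv2.INTER_CUBIC); m=(big>th).astype(np.uint8)
    n,l,st,ce=cv2.connectedComponentsWithStats(m); k=1+np.argmax(st[1:,4])
    ys,xs=np.nonzero(l==k); P=np.c_[xs,ys].astype(np.float32); mu,ev,_=cv2.PCACompute2(P,None)
    toP=lambda q:(np.asarray(q)+.5)/4-.5+[x0,y0]
    s=(P-mu)@ev[0]; lo,hi=np.percentile(s,[.3,99.7]); t=(P-mu)@ev[1]
    a,b=onz(f,toP(mu[0]+lo*ev[0]),z),onz(f,toP(mu[0]+hi*ev[0]),z); d=b-a
    print('blob centre px',toP(mu[0]).round(1),'ends px',toP(mu[0]+lo*ev[0]).round(1),toP(mu[0]+hi*ev[0]).round(1),'wid px',np.ptp(np.percentile(t,[.3,99.7]))/4)
    print('ends',a.round(1),b.round(1),'mid',((a+b)/2).round(1),'len',np.linalg.norm(d).round(1),'az',np.degrees(np.arctan2(d[1],d[0])).round(1))
E
python3 - <<'E'
from h import *
f=grab('wrist'); 
for th in(120,150,180): pinfit(f,(326,178),18,th=th)
t=grab('top')
for th in(150,180): pinfit(t,(421,237),18,half=20,th=th)
E
```

```text
blob centre px [324.3 176.1] ends px [316.8 152.8] [331.9 199.7] wid px 20.389872941970822
ends [ 458.1 -222.    18. ] [ 523.1 -211.    18. ] mid [ 490.6 -216.5   18. ] len 65.9 az 9.7
blob centre px [324.4 176.2] ends px [317.  153.2] [331.8 199.4] wid px 19.349287229537957
ends [ 458.6 -221.9   18. ] [ 522.5 -211.1   18. ] mid [ 490.6 -216.5   18. ] len 64.8 az 9.7
blob centre px [324.4 176.3] ends px [317.  153.5] [331.7 199. ] wid px 18.348551763534548
ends [ 459.  -221.9   18. ] [ 522.  -211.2   18. ] mid [ 490.5 -216.5   18. ] len 64.0 az 9.7
blob centre px [418.7 234.3] ends px [417.5 223. ] [419.9 245.6] wid px 9.21538507938385
ends [ 522.5 -213.8   18. ] [ 458.  -224.7   18. ] mid [ 490.3 -219.3   18. ] len 65.4 az -170.4
blob centre px [418.8 234.2] ends px [417.7 223.2] [419.9 245.2] wid px 8.329705669403076
ends [ 521.9 -214.3   18. ] [ 459.2 -224.8   18. ] mid [ 490.5 -219.5   18. ] len 63.6 az -170.5
```

```bash
python3 - <<'E'
from h import *
plan([((490.3,-217.3,120),down(-170.3),0),((490.3,-217.3,2),down(-170.3),4)])
E
```

```text
[-0.048, 0.171, 2.717, 0, 0.002, -0.103, -0.071, 0.166, 2.717, 0, 0.002, -0.103, -0.093, 0.158, 2.717, 0, 0.002, -0.103, 0, 0, 2.95, 0, 0, 0, 0, 0, 2.95, 0, 0, 0]
[0, 0, 2.95, 0, 0, 0, 0, 0, 2.95, 0, 0, 0]
```

step_arm:
  plan: [-0.05,0.17,2.72,0,0.002,-0.103,-0.07,0.17,2.72,0,0.002,-0.103,-0.09,0.16,2.72,0,0.002,-0.103,0,0,2.5,0,0,0,0,0,2.5,0,0,0]

```text
time_s: 24.33
ee_pos: [490.2, -217.3, 68.7]
ee_rot: [179.9, -0.0, -170.3]
force: [0.7, -0.3, 0.2]
gripper_width: 60.1
gripper_force: 0.0
```

step_arm:
  plan: [0,0,2.5,0,0,0,0,0,2,0,0,0,0,0,1.5,0,0,0,0,0,0.3,0,0,0,0,0,0,0,0,0]

```text
time_s: 24.75
ee_pos: [489.5, -217.3, 5.8]
ee_rot: [179.8, -0.1, -170.3]
force: [0.6, -1.1, 0.8]
gripper_width: 60.3
gripper_force: 0.0
```

step_arm:
  plan: [0,0,0,0,0,0,0,0,0.3,0,0,0,0,0,0,0,0,0]

```text
time_s: 25.0
ee_pos: [490.4, -218.2, 3.9]
ee_rot: [179.9, 0.0, -170.4]
force: [0.4, -0.3, -0.1]
gripper_width: 60.2
gripper_force: 0.0
```

```bash
python3 - <<'E'
from h import *
s=sensors.state(); p,Rc=tool(); print(p,s['force'],s['ee_rot'],s['gripper_width'])
f=grab('wrist','w14.png'); 
g=cv2.cvtColor(f['img'],cv2.COLOR_RGB2GRAY); c=proj(f,[490,-217.3,20]); print(c); pinfit(f,c,20,half=70)
print(g[int(c[1])-50:int(c[1])+60:6,int(c[0])-60:int(c[0])+62:5])
E
```

```text
[ 490.41699168 -218.16678113    3.9086724 ] [ 0.43737077 -0.30892931 -0.10881128] [ 1.79949897e+02  1.21979310e-02 -1.70355629e+02] 60.166104896392945
[320.75639618 239.18820099]
blob centre px [321.7 232.4] ends px [321.6 189.9] [321.7 274.9] wid px 38.25661233520508
ends [ 456.6 -222.5   20. ] [ 516.3 -212.1   20. ] mid [ 486.4 -217.3   20. ] len 60.6 az 9.8
[[ 79  79  82  86  83  83  85  90  86  91 103 126 144 142 123 103  94  91
   92  88  89  88  89  88  85]
 [ 79  79  80  82  84  87  88  90  93 153 164 248 254 252 221 158 171  97
   93  92  93  92  89  86  85]
 [ 82  85  86  87  87  87  87  89  93 227 247 250 252 252 251 246 207 101
   99  95  98 101  95  90  90]
 [ 82  84  86  89  96  99  93  96  95 227 248 252 254 254 253 248 206 103
  105 103  98  96  95  99  94]
 [ 84  84  86  87  90  92  98 103 106 225 248 253 254 254 252 248 201 101
  104  99 100 100  95  90  90]
 [ 83  85  89  90  95  95  98  99 100 219 248 253 254 254 253 248 199 104
  104  98 100  97  94  93  91]
 [ 83  60  54  91  97  97 100 100 104 218 247 253 254 254 253 248 198 109
  104 106 102 103  75  62  91]
 [
[... 558 characters left out ...]
04 223 249 253 254 254 252 245 166 106
  105 101 101 100  67  65  63]
 [ 56  54  59  97 100 100  98 101 102 220 248 253 254 254 253 246 165 103
  103 103 102 100  67  63  62]
 [ 54  55  58  93  98 101 102 102  98 209 245 252 253 253 252 243 148 100
  103  98  98  97  67  63  61]
 [111 110 112 113 112 108 116 117 117 117 116 121 120 122 122 119 120 119
  119 114 116 113 115 112 112]
 [137 139 138 141 141 140 139 139 139 143 143 142 146 146 142 146 143 142
  143 141 141 140 142 137 138]
 [159 159 161 163 163 162 163 162 164 165 168 164 164 165 166 166 166 164
  163 163 163 164 164 163 159]
 [158 157 156 158 157 158 157 158 157 160 161 162 159 159 160 159 160 158
  159 157 157 158 158 155 156]]
```

step_arm:
  plan: [0,0,0.4,0,0,0,0,0,0.4,0,0,0,0,0,0,0,0,0]

```text
time_s: 25.3
ee_pos: [489.2, -217.8, -5.7]
ee_rot: [179.8, -0.1, -170.4]
force: [-0.5, 0.1, -0.0]
gripper_width: 60.0
gripper_force: 0.0
```

step_arm:
  plan: [0,0,0.4,0,0,0,0,0,0,0,0,0]

```text
time_s: 25.47
ee_pos: [489.3, -217.8, -9.7]
ee_rot: [179.8, -0.1, -170.4]
force: [-1.6, -0.8, -1.1]
gripper_width: 60.2
gripper_force: 0.0
```

step_arm:
  plan: [0,0,0.2,0,0,0,0,0,0,0,0,0]

```text
time_s: 25.63
ee_pos: [489.6, -217.9, -11.3]
ee_rot: [179.9, -0.1, -170.4]
force: [-0.4, -0.4, 1.2]
gripper_width: 59.8
gripper_force: 0.0
```

step_arm:
  plan: [0,0,0.2,0,0,0,0,0,0,0,0,0]

```text
time_s: 25.8
ee_pos: [489.6, -217.9, -13.2]
ee_rot: [179.9, -0.1, -170.4]
force: [0.2, -0.0, -0.7]
gripper_width: 60.2
gripper_force: 0.0
```

step_arm:
  plan: [0,0,0.15,0,0,0,0,0,0,0,0,0]

```text
time_s: 25.97
ee_pos: [489.6, -217.9, -14.7]
ee_rot: [179.9, -0.1, -170.4]
force: [-0.6, -0.4, 1.0]
gripper_width: 60.1
gripper_force: 0.0
```

step_arm:
  plan: [0,0,0.15,0,0,0,0,0,0,0,0,0]

```text
time_s: 26.13
ee_pos: [489.6, -217.9, -16.2]
ee_rot: [179.9, -0.1, -170.4]
force: [-0.1, 1.1, -0.9]
gripper_width: 59.7
gripper_force: 0.0
```

step_arm:
  plan: [0,0,0.15,0,0,0,0,0,0,0,0,0]

```text
time_s: 26.3
ee_pos: [489.6, -217.9, -17.7]
ee_rot: [179.9, -0.1, -170.4]
force: [0.4, 0.2, -0.5]
gripper_width: 60.1
gripper_force: 0.0
```

step_arm:
  plan: [0,0,0.15,0,0,0,0,0,0,0,0,0]

```text
time_s: 26.47
ee_pos: [489.6, -217.9, -19.2]
ee_rot: [179.9, -0.1, -170.4]
force: [-0.9, 0.1, -0.1]
gripper_width: 59.7
gripper_force: 0.0
```

step_arm:
  plan: [0,0,0.15,0,0,0,0,0,0,0,0,0]

```text
time_s: 26.63
ee_pos: [489.6, -217.9, -20.7]
ee_rot: [179.9, -0.1, -170.4]
force: [-0.1, -0.6, 1.0]
gripper_width: 59.9
gripper_force: 0.0
```

step_arm:
  plan: [0,0,0.15,0,0,0,0,0,0,0,0,0]

```text
time_s: 26.8
ee_pos: [489.6, -217.9, -22.2]
ee_rot: [179.9, -0.1, -170.4]
force: [0.5, -0.5, 0.3]
gripper_width: 59.8
gripper_force: 0.0
```

step_arm:
  plan: [0,0,0.15,0,0,0,0,0,0,0,0,0]

```text
time_s: 26.97
ee_pos: [489.6, -217.9, -23.7]
ee_rot: [179.9, -0.1, -170.4]
force: [0.8, 0.2, 0.2]
gripper_width: 59.9
gripper_force: 0.0
```

step_arm:
  plan: [0,0,0.15,0,0,0,0,0,0,0,0,0]

```text
time_s: 27.13
ee_pos: [489.6, -217.9, -25.2]
ee_rot: [179.9, -0.1, -170.4]
force: [-0.9, -0.0, 0.6]
gripper_width: 59.8
gripper_force: 0.0
```

step_arm:
  plan: [0,0,0.15,0,0,0,0,0,0,0,0,0]

```text
time_s: 27.3
ee_pos: [489.8, -218.0, -25.7]
ee_rot: [179.9, -0.1, -170.4]
force: [-2.0, 0.2, 6.8]
gripper_width: 59.9
gripper_force: 3.3
```

step_arm:
  plan: [0,0,0.15,0,0,0,0,0,0,0,0,0]

```text
time_s: 27.47
ee_pos: [489.9, -218.0, -25.8]
ee_rot: [179.9, -0.0, -170.4]
force: [-5.0, 3.0, 17.8]
gripper_width: 60.3
gripper_force: 8.7
```

step_arm:
  plan: [0,0,-0.6,0,0,0,0,0,-0.6,0,0,0,0,0,0,0,0,0,0,0,0,0,0,0]

```text
time_s: 27.8
ee_pos: [490.1, -218.1, -15.7]
ee_rot: [179.9, -0.0, -170.4]
force: [-1.4, -0.3, -1.0]
gripper_width: 60.0
gripper_force: 0.0
```

step_arm:
  plan: [0,0,0,0,0,0,0,0,0,0,0,0,0,0,0,0,0,0,0,0,0,0,0,0,0,0,0,0,0,0]
  hand: 2
  newtons: 25

```text
time_s: 28.22
ee_pos: [489.6, -217.9, -16.2]
ee_rot: [179.9, -0.1, -170.4]
force: [0.0, -0.4, -0.2]
gripper_width: 29.4
gripper_force: 0.0
```

step_arm:
  plan: [0,0,0,0,0,0,0,0,0,0,0,0]

```text
time_s: 28.38
ee_pos: [489.7, -217.9, -16.1]
ee_rot: [179.9, -0.1, -170.4]
force: [-0.2, 0.8, -1.0]
gripper_width: 25.3
gripper_force: 25.0
```

```bash
python3 - <<'E'
from h import *
s=sensors.state(); p,Rc=tool(); print(p,s['force'],s['ee_rot'],s['gripper_width'],s['gripper_force'])
f=grab('wrist','w15.png'); c=proj(f,[490,-217.3,20]); pinfit(f,c,20,half=70,th=170)
E
```

```text
[ 489.6751418  -217.91617361  -16.13759948] [-0.19325239  0.82027469 -1.02465177] [ 1.79878325e+02 -9.07426592e-02 -1.70362358e+02] 25.32827327394822 24.999185800552368
blob centre px [320.5 236.8] ends px [320.7 198.1] [320.3 275.4] wid px 43.76721118164062
ends [ 455.5 -222.9   20. ] [ 504.3 -214.8   20. ] mid [ 479.9 -218.8   20. ] len 49.5 az 9.4
```

```bash
python3 - <<'E'
from h import *
p,Rc=tool(); A=down(-170.36); B=down(-114.3)
xs=B[:,0]; H=np.array([483.6,306.7,200])-xs*0
plan([(p+[0,0,150],A,5),((440,-60,275),down(-160),0),((445,120,275),down(-135),0),(H+np.array([0,0,0]),B,0)])
E
```

```text
[0.005, 0.006, -3, 0, 0, 0, 0.004, 0.005, -3, 0, 0, 0, 0.003, 0.004, -3, 0, 0, 0, 0.002, 0.003, -3, 0, 0, 0, 0.001, 0.001, -3, 0, 0, 0]
[0.375, 2.733, -2.352, 0, 0, -0.03, 0.292, 2.743, -2.352, 0, 0, -0.03, 0.21, 2.751, -2.352, 0, 0, -0.03, 0.127, 2.756, -2.352, 0, 0, -0.03, 0.043, 2.758, -2.352, 0, 0, -0.03]
[-0.04, 2.758, -2.352, 0, 0, -0.03, -1.325, 3.349, 0, 0, 0, -0.087, -1.612, 3.22, 0, 0, 0, -0.087, -1.887, 3.068, 0, 0, 0, -0.087, -2.147, 2.892, 0, 0, 0, -0.087]
[-2.391, 2.693, 0, 0, 0, -0.087, -2.655, 1.745, 1.25, 0, 0, -0.06, -2.755, 1.582, 1.25, 0, 0, -0.06, -2.846, 1.414, 1.25, 0, 0, -0.06, -2.926, 1.24, 1.25, 0, 0, -0.06]
[-2.995, 1.062, 1.25, 0, 0, -0.06, -3.053, 0.879, 1.25, 0, 0, -0.06]
```

step_arm:
  plan: [0,0,-1.5,0,0,0,0,0,-3,0,0,0,0,0,-3.5,0,0,0,0,0,-3.5,0,0,0,0,0,-3.5,0,0,0]

```text
time_s: 28.85
ee_pos: [489.4, -218.0, 135.3]
ee_rot: [179.9, -0.1, -170.4]
force: [0.7, 0.2, -1.6]
gripper_width: 25.5
gripper_force: 25.0
```

step_arm:
  plan: [0.37,2.73,-2.35,0,0,-0.03,0.29,2.74,-2.35,0,0,-0.03,0.21,2.75,-2.35,0,0,-0.03,0.13,2.76,-2.35,0,0,-0.03,0.04,2.76,-2.35,0,0,-0.03]

```text
time_s: 29.27
ee_pos: [447.8, -85.6, 252.7]
ee_rot: [179.9, -0.1, -161.7]
force: [0.8, 0.7, -0.3]
gripper_width: 25.5
gripper_force: 25.0
```

step_arm:
  plan: [-0.04,2.76,-2.35,0,0,-0.03,-1.33,3.35,0,0,0,-0.087,-1.61,3.22,0,0,0,-0.087,-1.89,3.07,0,0,0,-0.087,-2.15,2.89,0,0,0,-0.087]

```text
time_s: 29.68
ee_pos: [444.3, 85.1, 275.7]
ee_rot: [179.9, -0.0, -139.9]
force: [0.7, 0.3, -0.9]
gripper_width: 25.1
gripper_force: 25.0
```

step_arm:
  plan: [-2.39,2.69,0,0,0,-0.087,-2.66,1.74,1.25,0,0,-0.06,-2.76,1.58,1.25,0,0,-0.06,0,0,0,0,0,0,0,0,0,0,0,0]

```text
time_s: 30.1
ee_pos: [458.4, 182.6, 249.4]
ee_rot: [179.8, -0.2, -128.1]
force: [0.9, -0.7, -1.1]
gripper_width: 25.5
gripper_force: 25.0
```

```bash
python3 - <<'E'
from h import *
s=sensors.state(); p,Rc=tool(); print(p,s['ee_rot'],s['gripper_width'],s['gripper_force'],s['qpos'])
f=grab('wrist','w16.png')
r=viewer.pinpoint('v_seat',f); print('vs',[(q['score'],q['location'],onz(f,q['location'],64).round(1).tolist()) for q in r[:2]])
r=viewer.pinpoint('post_grip',f); print('post',[(q['score'],onz(f,q['location'],78).round(1).tolist()) for q in r[:2]])
for n in ('pin_centre','piston_pin'):
    r=viewer.pinpoint(n,f); print(n,[(q['score'],q['location']) for q in r[:2]])
print('exp pin',proj(f,p+Rc@np.array([-1,0,-29])),'vs',proj(f,[483.6,306.7,64]))
print([(t,[ (round(q['score'],2),onz(f,q['location'],80).round().tolist()) for q in viewer.pinpoint(t,f)[:1]]) for t in ('wing_grip',)])
plan([((483.6,306.7,120),down(-114.3),0)])
E
```

```text
[458.36377714 182.5600712  249.4215531 ] [ 1.79786981e+02 -1.58775116e-01 -1.28109983e+02] 25.51537445916909 24.998941719532013 [ 2.03090280e+01  9.02177420e+00  9.33129789e+01  1.00549917e-01
  7.79120842e+01 -1.21601962e+02]
vs [(0.69, [358.4, 252.0], [482.9, 304.4, 64.0])]
post []
pin_centre [(0.69, [321.8, 250.7])]
piston_pin [(0.82, [316.9, 201.8])]
exp pin [318.31634354 248.57863972] vs [358.92362244 253.4388368 ]
[('wing_grip', [(0.66, [454.0, 232.0, 80.0])])]
[-2.274, 1.178, 2.632, 0, 0, -0.049, -2.33, 1.065, 2.631, 0, 0, -0.049, -2.38, 0.951, 2.63, 0, 0, -0.049, -2.424, 0.834, 2.629, 0, 0, -0.049, -2.463, 0.714, 2.628, 0, 0, -0.049]
```

```bash
python3 - <<'E'
from h import *
plan([((484.2,304.6,120),down(-114.3),0)])
E
```

```text
[-2.249, 1.142, 2.632, 0, 0, -0.049, -2.303, 1.031, 2.631, 0, 0, -0.049, -2.351, 0.918, 2.63, 0, 0, -0.049, -2.394, 0.802, 2.629, 0, 0, -0.049, -2.431, 0.685, 2.628, 0, 0, -0.049]
```

step_arm:
  plan: [-2.25,1.14,2.63,0,0,-0.049,-2.3,1.03,2.63,0,0,-0.049,-2.35,0.92,2.63,0,0,-0.049,-2.39,0.8,2.63,0,0,-0.049,-2.43,0.69,2.63,0,0,-0.049]

```text
time_s: 30.82
ee_pos: [484.3, 306.0, 118.9]
ee_rot: [179.9, 0.1, -114.2]
force: [0.0, 0.5, -2.2]
gripper_width: 25.8
gripper_force: 25.0
```

step_arm:
  plan: [0,0,0,0,0,0,0,0,0,0,0,0,0,0,0,0,0,0]

```text
time_s: 31.07
ee_pos: [484.2, 305.0, 120.3]
ee_rot: [179.9, 0.1, -114.3]
force: [0.3, 0.1, -1.1]
gripper_width: 25.7
gripper_force: 25.0
```

```bash
python3 - <<'E'
from h import *
s=sensors.state(); p,Rc=tool(); print(p,s['ee_rot'],s['gripper_width'],s['force'])
f=grab('wrist','w17.png')
r=viewer.pinpoint('v_seat',f); print('vs',[(q['score'],q['location'],onz(f,q['location'],64).round(1).tolist()) for q in r[:2]])
r=viewer.pinpoint('post_grip',f); print('post',[(q['score'],onz(f,q['location'],78).round(1).tolist()) for q in r[:2]])
for n in ('pin_centre','piston_pin'):
    r=viewer.pinpoint(n,f); print(n,[(q['score'],q['location']) for q in r[:2]])
print('exp pin',proj(f,p+Rc@np.array([-1,0,-29])),'vs',proj(f,[483.6,306.2,64]))
togo([484.2,304.6,120],down(-114.3))
# turntable disc centre from bright disc in top view
t=grab('top'); r=viewer.pinpoint('pin_centre',t); print([(q['score'],q['location']) for q in r[:2]])
E
```

```text
[484.16565853 304.96345703 120.25084345] [ 1.79921712e+02  6.81166442e-02 -1.14277102e+02] 25.69051166678539 [ 0.27650612  0.08426634 -1.07484825]
vs [(0.72, [320.3, 202.8], [482.2, 303.9, 64.0]), (0.43, [315.0, 202.3], [486.4, 301.5, 64.0])]
post []
pin_centre [(0.65, [321.0, 252.6]), (0.42, [318.6, 202.4])]
piston_pin [(0.89, [319.8, 204.0])]
exp pin [318.26583761 248.10836923] vs [319.99139983 205.64608101]
shift cm (tool): [ 0.05 -0.02  0.09] rotvec tool: [0.001 0.003 0.   ]
[]
```

step_arm:
  plan: [0.1,0,2,0,0,0,0.1,0,2,0,0,0,0,0,1.5,0,0,0,0,0,1,0,0,0,0,0,0.5,0,0,0]

```text
time_s: 31.83
ee_pos: [482.1, 303.4, 48.3]
ee_rot: [179.8, -0.0, -114.2]
force: [0.7, -0.8, -1.2]
gripper_width: 25.5
gripper_force: 25.0
```

step_arm:
  plan: [0,0,0.4,0,0,0,0,0,0.3,0,0,0,0,0,0,0,0,0]

```text
time_s: 32.08
ee_pos: [482.9, 304.1, 42.6]
ee_rot: [179.9, 0.1, -114.2]
force: [0.8, -0.4, -1.2]
gripper_width: 25.5
gripper_force: 25.0
```

step_arm:
  plan: [0,0,0.2,0,0,0,0,0,0,0,0,0]

```text
time_s: 32.25
ee_pos: [482.9, 304.1, 40.8]
ee_rot: [179.9, 0.1, -114.2]
force: [-0.4, 1.3, -2.4]
gripper_width: 25.6
gripper_force: 25.0
```

step_arm:
  plan: [0,0,0.2,0,0,0,0,0,0,0,0,0]

```text
time_s: 32.42
ee_pos: [482.7, 304.0, 38.5]
ee_rot: [179.9, 0.1, -114.2]
force: [0.0, -0.4, -2.1]
gripper_width: 25.4
gripper_force: 25.0
```

step_arm:
  plan: [0,0,0.15,0,0,0,0,0,0,0,0,0]

```text
time_s: 32.58
ee_pos: [483.1, 304.0, 37.0]
ee_rot: [179.9, 0.1, -114.2]
force: [0.9, -0.6, -0.6]
gripper_width: 25.7
gripper_force: 25.0
```

step_arm:
  plan: [0,0,0.15,0,0,0,0,0,0,0,0,0]

```text
time_s: 32.75
ee_pos: [483.9, 304.0, 36.1]
ee_rot: [-180.0, 0.1, -114.2]
force: [1.8, -2.3, 2.6]
gripper_width: 25.6
gripper_force: 25.0
```

step_arm:
  plan: [0,0,0.1,0,0,0,0,0,0,0,0,0]

```text
time_s: 32.92
ee_pos: [484.3, 304.1, 35.5]
ee_rot: [-180.0, 0.2, -114.2]
force: [2.6, -2.1, 4.5]
gripper_width: 25.5
gripper_force: 25.0
```

step_arm:
  plan: [0,-0.1,0.1,0,0,0,0,-0.05,0.1,0,0,0,0,0,0,0,0,0]

```text
time_s: 33.17
ee_pos: [484.5, 304.1, 35.0]
ee_rot: [179.9, 0.2, -114.2]
force: [-2.3, -1.9, 15.4]
gripper_width: 25.2
gripper_force: 25.0
```

```bash
python3 - <<'E'
from h import *
s=sensors.state(); p,Rc=tool(); print(p,s['force'],Rc.T@s['force'],s['gripper_width'])
f=grab('wrist','w18.png')
for n in ('v_seat','pin_centre','piston_pin'):
    r=viewer.pinpoint(n,f); print(n,[(round(q['score'],2),np.round(q['location'],1),onz(f,q['location'],64).round(1)) for q in r[:2]])
E
```

```text
[484.53185599 304.06964509  34.96000976] [-2.30494483 -1.94199421 15.41468834] [  2.66793363   1.32819921 -15.42124333] 25.21848851216709
v_seat []
pin_centre [(0.89, array([322.6, 250.1]), array([483. , 307.2,  64. ]))]
piston_pin [(0.84, array([318.1, 205.1]), array([473.4, 279.2,  64. ]))]
```

step_arm:
  plan: [0,0,-0.1,0,0,0,0,0,0,0,0,0]

```text
time_s: 33.53
ee_pos: [484.5, 304.0, 35.0]
ee_rot: [179.9, 0.2, -114.2]
force: [-1.2, -1.0, 9.4]
gripper_width: 25.5
gripper_force: 25.0
```

step_arm:
  plan: [0,0,0,0,0,0,0,0,0,0,0,0,0,0,0,0,0,0,0,0,0,0,0,0]
  hand: 4.5

```text
time_s: 33.87
ee_pos: [483.5, 303.2, 32.9]
ee_rot: [179.8, -0.0, -114.2]
force: [0.3, 0.1, -0.1]
gripper_width: 45.2
gripper_force: 0.0
```

step_arm:
  plan: [0,0,-0.8,0,0,0,0,0,-2,0,0,0,0,0,-4,0,0,0,0,0,-4,0,0,0,0,0,0,0,0,0]

```text
time_s: 34.28
ee_pos: [488.6, 305.8, 149.8]
ee_rot: [-179.6, 0.8, -114.2]
force: [1.5, -0.2, 1.2]
gripper_width: 45.1
gripper_force: 0.0
```

step_arm:
  plan: [0,0,0,0,0,0,0,0,0,0,0,0]

```text
time_s: 34.45
ee_pos: [483.7, 302.9, 141.2]
ee_rot: [179.8, 0.0, -114.2]
force: [-0.3, 0.1, -0.1]
gripper_width: 44.7
gripper_force: 0.0
```

```bash
python3 - <<'E'
from h import *
s=sensors.state(); p,Rc=tool(); print(p,s['force'],s['gripper_width'])
f=grab('wrist','w19.png')
for n in ('v_seat','pin_centre','piston_pin','wing_grip'):
    r=viewer.pinpoint(n,f); print(n,[(round(q['score'],2),np.round(q['location'],1),onz(f,q['location'],64).round(1)) for q in r[:2]])
pinfit(f,proj(f,[483.3,306.7,64]),70,half=45,th=235)
# dark V rests & post: darkness profile along the groove line at z=60
d=np.array([np.cos(np.radians(65.7)),np.sin(np.radians(65.7)),0]);n=np.array([-d[1],d[0],0])
g=cv2.cvtColor(f['img'],cv2.COLOR_RGB2GRAY)
for off in(-17,17): print(off,[(k,int(g[tuple(np.round(proj(f,np.array([483.3,306.7,60])+k*d+off*n)).astype(int)[::-1])])) for k in range(-36,40,4)])
E
```

```text
[483.68904022 302.88642814 141.23171605] [-0.27477335  0.11315892 -0.11717357] 44.71960676619138
v_seat [(0.9, array([317.2, 197. ]), array([484.7, 301.3,  64. ]))]
pin_centre [(0.58, array([319.4, 201.2]), array([484.5, 306. ,  64. ]))]
piston_pin [(0.87, array([315.7, 168.4]), array([474.5, 275.3,  64. ]))]
wing_grip [(0.81, array([318.1, 105.2]), array([449.1, 224.7,  64. ]))]
blob centre px [319.9 195.9] ends px [274.8 205.6] [368.2 185.6] wid px 92.70189533233639
ends [524.2 290.9  70. ] [436.1 309.1  70. ] mid [480.1 300.   70. ] len 90.0 az 168.3
-17 [(-36, 248), (-32, 195), (-28, 122), (-24, 122), (-20, 123), (-16, 247), (-12, 248), (-8, 248), (-4, 248), (0, 248), (4, 249), (8, 244), (12, 112), (16, 127), (20, 126), (24, 131), (28, 245), (32, 240), (36, 239)]
17 [(-36, 247), (-32, 201), (-28, 111), (-24, 113), (-20, 122), (-16, 247), (-12, 246), (-8, 246), (-4, 247), (0, 248), (4, 247), (8, 239), (12, 128), (16, 113), (20, 112), (24, 120), (28, 240), (32, 237), (36, 237)]
```

```bash
python3 - <<'E'
from h import *
f=grab('wrist');a,_=wingR();W=np.array([450.5,225,94])
r=viewer.pinpoint('wing_grip',f);print([q['location'] for q in r[:1]],proj(f,W),proj(f,W+10*a))
g=grab('scene');r=viewer.pinpoint('wing_grip',g);print([q['location'] for q in r[:1]],proj(g,W),proj(g,W+10*a))
d=r=None
for n in('bolt_m12','hex_sleeve','bearing'): print(n,[q['location'] for q in viewer.pinpoint(n,grab('top'))[:1]])
E
```

```text
[[318.4, 108.6]] [316.21734448 106.08886819] [315.83628049  99.38873151]
[[295.1, 165.4]] [295.23948661 165.50341861] [294.59759759 163.47076578]
bolt_m12 [[381.5, 253.9]]
hex_sleeve [[372.0, 200.1]]
bearing [[298.3, 238.1]]
```

The plunger reads as home in both views, and the other parts have not moved. Handing in.

```bash
python3 -c "
from workcell import env
print(env.job_done())"
```

```text
the job is handed in; nothing more can be done
None
```

The job is handed in, verdict not shown: by force readings and camera checks, the table is at its second stop with the plunger home, the pin is lowered into both V rests about centred, and the bearing, bolt and sleeve are where they were.

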